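# Pull down the high locker flap with the hook pole

## Task

Take the hook pole from its cradle, hook its prong down into the eye on the high locker's flap and swing the flap down until it is fully open. Then unhook the pole and lay it back in its cradle. Keep the gripper off the clean flap (only the pole may touch it) and leave the other things on the bench where they are.

Things in the scene. Friction and masses are not known exactly. Their poses are not given: they have to be found in the camera images.
- locker: White bench locker, fixed, 320 wide, 200 deep, 340 tall; origin at the middle of its underside on the bench; its front faces its own -x (at x = -100), z up, y along its width. The lower 188 is closed; above it is an open compartment shut by the flap.
- rod (a point): Middle of a fixed 12 mm steel rod, 360 long, level and parallel to the locker's front, 430 above the bench and about 79 farther out than the eye, on two arms at y = +-150 of the locker. With it overhead the gripper cannot stand upright close to the eye: lean it back from the locker by about 35 degrees, the held pole then rising towards the eye.
- flap (a joint): Angle of the flap in rad: 0 shut (upright), 1.5 at its stop: fully open, nearly level, its free edge out in front of the locker. It starts shut or slightly ajar. The hinge is stiff: the flap stays wherever it is left, and needs about 2 to 5 N at the eye to move.
- flap_hinge (a point): Middle of the flap's hinge line, at its lower edge, 200 above the bench. The flap is an aluminium plate 290 wide, 125 high, 8 thick. Axes are the flap's: at joint 0 they equal the locker's (x into the locker, z up the plate); as it opens they turn about their -y, so that z comes to point out of the front.
- eye (a point): Centre of the steel eye: a ring of 6 mm bar, 24 clear inside, on a stem on the flap's outer face, at (-42, 0, 113) from the hinge in the flap's axes. The ring lies in the x-y plane of these axes: its hole looks up when shut and turns with the flap. The prong jams if over about 60 degrees off the ring's axis: leaning 35 degrees, tip towards the locker, it fits all the way.
- handle (a point): Centre of the hook pole's wooden handle, 80 long (x), 22 wide (y), 24 high (z); axes are the pole's. A 10 mm steel shaft runs along x, from a 16 mm ball at x = -76 to the bend at x = +160, where a 6 mm prong points along -z, its tip 34 below the shaft's axis. Pole about 0.18 kg, balanced about 19 ahead of here. In the cradle: level, z up, prong down.
- prong (a point): Point half-way along the pole's prong: at (160, 0, -17) from the handle's centre in the pole's axes.
- pole: The hook pole (see handle, the same point and axes).
- cradle: Grey cradle, fixed: base 170 by 75 by 12, two posts 10 thick at x = -60 and +60 with V notches open upward, 31 wide at the mouth, 74 tall at the sides; the shaft lies in both. Origin at the middle of its underside; x is the way the pole lies (to the prong); the handle's centre belongs at (0, 0, 65) in these axes, to 10 along x.
- vial: Bystander: small capped glass vial, 34 wide, 62 tall; origin at the centre of its underside.
- stopper: Bystander: black rubber stopper, 42 wide, 26 tall; origin at the centre of its underside.
- cork_ring: Bystander: cork flask ring, 90 wide, 28 tall; origin at the centre of its underside.
- beaker: Bystander: open glass beaker, 70 wide, 85 tall; origin at the centre of its underside.
- jar: Bystander: amber jar with white lid, 64 wide, 85 tall; origin at the centre of its underside.
- spatula: Bystander: steel spatula lying flat, 170 long; origin at the centre of its underside.
- cone_flask: Bystander: conical glass flask, 80 wide, 108 tall; origin at the centre of its underside.
There are look-alikes about, which are no part of the job. Leave any purple look-alike of the pole alone. What is shaped like the cradle but red is not meant.

How it is judged:
By the outcome, as a careful person would: the job done as asked, in the order asked, and still so for the second after the job is handed in, with the robot touching nothing.
It also fails if it takes over 50 s, if anything falls off the work surface, if the arm or the gripper's body presses on something with over 40 N, if the wrist force passes 120 N, or if a joint passes its speed limit or range.

## Robot

A 6-joint arm with a two-finger parallel gripper is mounted at the origin on the work surface. World frame = base frame: x ahead of the robot, y to its left, z up, the work surface at z = 0. Lengths are in m, angles in degrees, forces in N, time in s.
With the tool pointing down it reaches from about 0.325 to 0.775 m from the base axis. Payload 5.5 kg.
Tool frame: the origin (TCP) lies at the very end of the fingers, on their centre line; the grasp point (between the pads) lies 19 mm behind it (r.hold_point_z is the z of the grasp point in the tool frame, in m); z points along the fingers, x is the direction in which the jaws open and shut, and the axes are right-handed (so a half turn about z gives the same grasp; the last joint's range is limited). The gripper opens to 85 mm and grips with 20 to 120 N. Pads are 22 mm wide; open, the fingers measure 114 mm over their backs; the gripper's body (76 mm by 85 mm) begins 54 mm behind the grasp point. The pads swing forward as they close: fully open they stand 13 mm farther back than shut.
Start: joints at [-80.426, 5.22, 70.514, -0, 104.267, -3.249], TCP at [0.133, -0.585, 0.231] pointing down, gripper open.
Joint ranges: [-164.24, 164.24], [-49.07, 125.15], [9.68, 141.18], [-86.29, 266.29], [3.28, 154.24], [-151.56, 151.56]. Speed limits (degrees/s): [147.25, 147.25, 172.46, 180, 180, 180].

## Interface

Orientations are given as a 3x3 rotation matrix whose columns are the frame's x, y, z axes.
In Python, from workcell import r gives the robot as it stands.
- The arm moves only by the shell command python3 -m creep 'ROWS'. ROWS is JSON, a list of rows, each an object of numbers: "dx", "dy", "dz": the shift along the tool's x, y, z in mm; "yaw": the turn about the tool's z in rad; "hand": the opening, from 0 (shut) to 1 (fully open). In form: [{"dx": .., "dy": .., "dz": .., "yaw": .., "hand": ..}, ...]. A call has 1 to 12 rows; each row shifts and turns the pose as measured when the row begins, along the tool's axes as they then stand; what a row does not reach is not made up. A row lasts 1/12 s, in which the tool goes at most 41.7 mm and 7.16 degrees, less where a joint would pass 70% of its speed; a pose out of reach is approached as far as the arm can. A call with a gripper value outside its range is refused whole. The fingers move at their own pace and stop on an object; the grip force is fixed at half the most. Time passes only in rows, so rows that do not move let the fingers close. It gives the time, the measured TCP pose, the force and the opening at its end, in the units of the state.
- r.read_state(): the state, without advancing time (a new reading comes with each control period).
- r.grab_frame(name): name is "side" or "top" or "wrist"; returns the picture (420x560x3 uint8, red, green, blue); there is no depth.
- r.camera_info(name): a dict with "intrinsics" (3x3 intrinsics, pixels), "R" (3x3) and "t" (3): a world point X has camera coordinates R X + t. Camera axes: x right, y down, z forward; pixel columns grow to the right and rows downward; lengths in m; the calibration is good to about 2 mm. The wrist camera is an equidistant fisheye: a pixel r from the principal point sees the ray r / f radians off the axis. A picture is of the moment at which its call begins: read the wrist's pose just before it. camera_info takes no time and is no camera call; for the wrist camera it gives the pose at the moment of the call.
- r.hand_in(): hands the job in, once; it reports no verdict.
Trained networks look in the newest picture that a camera, given by its name, has taken for a name from the list of things; names that differ only in an ending like _2 or _b are one class to them, and where a whole thing is asked for, a point or a joint stands for the part that bears it (a point fixed in the world has none). Each returns a list of dicts, best first, with "confidence" (0 to 1); they miss things now and then, are a little off and sometimes report something else, mostly with a low value. They report only what shows in the picture. A call takes as long as a camera call. They do not tell look-alikes from the thing itself.
- r.find_in(thing, camera): "at" ([x, y, z] in m, in world coordinates, good to about 4 mm: the middle of the surface that is visible of it).
- r.regions_of(thing, camera): "mask" (420x560 bool, what is visible of it).
- r.landmark_of(thing, camera): "at" ([x, y, z] in m, in world coordinates, good to about 4 mm: a listed point, or the origin of a listed thing).
The state is a dict: "clock": time; "joints": joint angles; "joint_velocities": joint speeds; "joint_efforts": joint torques, N m; "eef_pos": TCP position; "eef_rot": TCP orientation; "force": force on the tool from outside, world axes, zero at the start; "ft_torque": the same for the moment, N m; "finger_gap": finger opening in m.
Only numpy, scipy, OpenCV 4.12 (cv2) and the standard library are available. Lean on these libraries where they do the work, as an engineer would, in place of code of your own. Each camera call takes 0.05 s, during which the arm holds its last target.

## Working session

There is one attempt and no reset: what is moved stays moved. The work goes in short steps, Python scripts to look and compute and a shell command to move; the robot and the scene stay as the last step left them, time stands still between calls to the robot, and variables do not carry over. Pictures are saved under pics/ and viewed, and the job is handed in when it is done.

```bash
ls -la; mkdir -p pics
python3 - <<'E'
from workcell import r
import cv2
for n in ["side","top","wrist"]:
    im=r.grab_frame(n); cv2.imwrite(f"pics/{n}0.png",im[...,::-1])
    ci=r.camera_info(n); print(n,{k:v for k,v in ci.items()})
print(r.read_state()); print([a for a in dir(r) if a[0]!='_'], r.hold_point_z)
E
```

```text
total 12
drwxr-xr-x  3 agent agent 4096 Dec  7 01:37 .
drwxr-xr-x 23 root  root  4096 Dec  7 01:37 ..
drwxr-xr-x  2 agent agent 4096 Dec  7 01:37 pics
side {'intrinsics': array([[542.54353032,   0.        , 282.08218194],
       [  0.        , 542.54353032, 207.96005697],
       [  0.        ,   0.        ,   1.        ]]), 'R': array([[-0.5958411 ,  0.8030644 ,  0.00780753],
       [ 0.59063317,  0.4447717 , -0.6732983 ],
       [-0.54417446, -0.39656742, -0.73932973]]), 't': array([ 0.33556279, -0.11834025,  1.97181123])}
top {'intrinsics': array([[434.980835  ,   0.        , 276.77369593],
       [  0.        , 434.980835  , 207.52620985],
       [  0.        ,   0.        ,   1.        ]]), 'R': array([[ 0.02332613, -0.99971711,  0.0046458 ],
       [-0.99484743, -0.02367062, -0.09858142],
       [ 0.0986635 , -0.00232234, -0.99511814]]), 't': array([-0.06205985,  0.53203998,  1.73777983])}
wrist {'intrinsics': array([[325.1922621 ,   0.        , 283.3682807 ],
       [  0.        , 325.1922621 , 208.63301434],
       [  0.        ,   0.        ,   1.        ]]), 'R': array([[ 0.
[... 415 characters left out ...]
012451 ,
        0.00557161]), 'joint_efforts': array([ 1.01356822e-03, -4.59373140e+01, -4.18525350e+01, -9.73659007e-05,
        9.60865233e-03,  2.39394603e-05]), 'eef_pos': array([ 0.13311422, -0.58482614,  0.2303747 ]), 'eef_rot': array([[ 2.21928644e-01, -9.75062879e-01, -2.42133303e-04],
       [-9.75061676e-01, -2.21928752e-01,  1.53520142e-03],
       [-1.55065426e-03, -1.04610266e-04, -9.99998792e-01]]), 'force': array([ 0.1268441 , -0.52018546, -0.08008319]), 'ft_torque': array([ 0.00579836, -0.01105574,  0.02128657]), 'finger_gap': 0.08584523214833698}
['IKError', 'camera_info', 'find_in', 'grab_frame', 'hand_in', 'hold_point_z', 'landmark_of', 'read_state', 'regions_of'] -0.0187
```

```bash
python3 -m creep --help | head -40
```

```text
invalid input: not JSON, or not a number
```

View pics/side0.png

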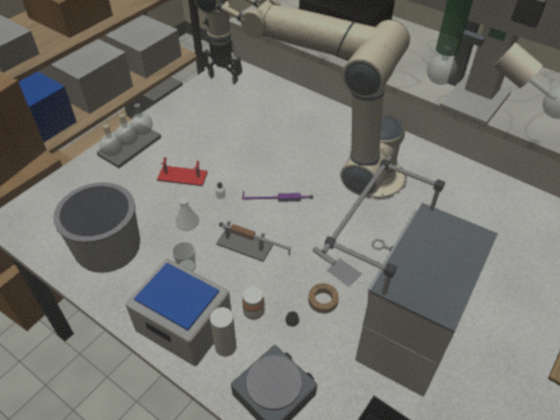

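View pics/top0.png

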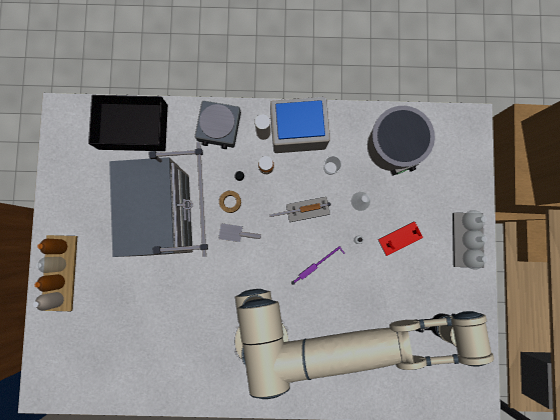

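View pics/wrist0.png

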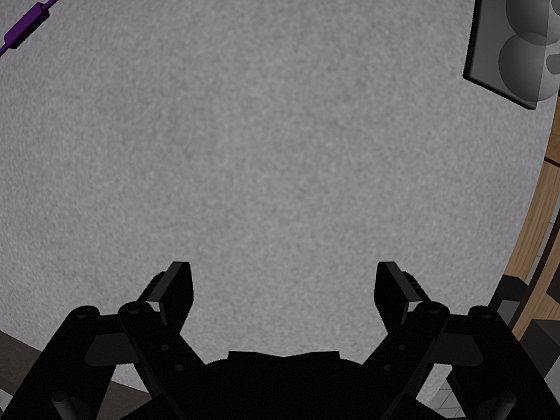

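Run:
```python
from workcell import r
import numpy as np
np.set_printoptions(precision=4,suppress=True)
for n in ["side","top"]:
    r.grab_frame(n)
    for t in ["handle","prong","cradle","eye","rod","flap_hinge","locker","vial","stopper","cork_ring","beaker","jar","spatula","cone_flask"]:
        print(n,t,[(np.round(d["at"],4).tolist(),round(d["confidence"],2)) for d in r.landmark_of(t,n)][:3])
print(r.read_state()["clock"])
```

```text
side handle [([0.5295, -0.1866, 0.0668], 0.72), ([0.2773, -0.1799, 0.0107], 0.57)]
side prong [([0.3635, -0.3131, 0.0099], 0.81), ([0.4941, -0.0219, 0.0464], 0.59), ([0.5146, 0.1876, 0.432], 0.29)]
side cradle [([0.5307, -0.1774, 0.0025], 0.83)]
side eye [([0.51, 0.257, 0.3063], 0.56)]
side rod [([0.5153, 0.1875, 0.4304], 0.69)]
side flap_hinge []
side locker []
side vial [([0.408, -0.3841, 0.001], 0.65)]
side stopper [([0.6625, 0.1105, 0.0018], 0.69)]
side cork_ring [([0.5529, 0.1408, 0.0016], 0.81), ([0.5298, -0.1815, 0.0636], 0.64)]
side beaker [([0.7045, -0.2666, -0.0002], 0.95)]
side jar [([0.7049, -0.0004, 0.0021], 0.87)]
side spatula [([0.4236, 0.1022, 0.0022], 0.9)]
side cone_flask [([0.5686, -0.3899, -0.0022], 0.97)]
top handle [([0.5303, -0.1835, 0.0648], 0.72), ([0.2762, -0.1837, 0.0102], 0.6), ([0.4059, -0.3797, -0.0017], 0.57)]
top prong [([0.3654, -0.3204, 0.0111], 0.55), ([0.4927, -0.0281, 0.0483], 0.48)]
top cradle [([0.418, -0.5534, -0.0003], 0.7), ([0.53, -0.1755, -0.0032], 0.61), ([0.5059, 0.2564, 0.3092], 0.53)]
top eye [([0.5069, 0.2532, 0.3117], 0.78)]
top rod [([0.5138, 0.1859, 0.4267], 0.98)]
top flap_hinge [([0.5043, 0.3049, 0.2001], 0.79)]
top locker []
top vial [([0.4079, -0.3802, -0.0007], 0.37)]
top stopper [([0.6616, 0.1096, 0.0006], 0.65), ([0.7036, -0.0021, 0.0026], 0.59)]
top cork_ring [([0.5528, 0.1442, -0.0009], 0.61)]
top beaker [([0.7037, -0.2663, 0.0007], 0.75)]
top jar [([0.7071, -0.0032, 0.0041], 0.78), ([0.7042, -0.2666, -0.0013], 0.16)]
top spatula [([0.4195, 0.1009, 0.001], 0.66)]
top cone_flask [([0.5689, -0.3939, -0.0022], 0.82), ([0.5068, 0.2551, 0.3104], 0.63), ([0.503, 0.307, 0.1979], 0.52)]
1.65
```

```bash
cat > h.py <<'E'
from workcell import r
import numpy as np, sys
np.set_printoptions(precision=4,suppress=True)
def stat():
    s=r.read_state(); R=s["eef_rot"]
    print("t",round(s["clock"],2),"tcp",s["eef_pos"],"z",R[:,2],"x",R[:,0],"F",s["force"].round(1),"gap",round(s["finger_gap"],4),"J",s["joints"].round(1))
    return s
def to(p):
    s=stat(); R=s["eef_rot"]; d=R.T@(np.array(p)-s["eef_pos"])*1000
    print("tool delta mm",d.round(1),"len",np.linalg.norm(d).round(1)); return d
def yawto(xdir):  # yaw needed so tool x aligns w/ world dir
    s=r.read_state(); R=s["eef_rot"]; v=R.T@np.array(xdir,float)
    print("yaw",np.arctan2(v[1],v[0]).round(4))
E
python3 -m creep '[{"dx":-21.6,"dy":-34},{"dx":-21.6,"dy":-34},{"dx":-21.6,"dy":-34},{"dx":-21.6,"dy":-34},{"dx":-21.6,"dy":-34},{"dx":-21.6,"dy":-34},{"dx":-21.6,"dy":-34},{"dx":-21.6,"dy":-34},{"dx":-21.6,"dy":-34},{"dx":-21.6,"dy":-34}]'
python3 -c "
from h import *
to([.53,-.185,.2]); yawto([.975,.222,0])"
```

```text
t 1.65 tcp [ 0.1331 -0.5851  0.2313] z [-0.  0. -1.] x [ 0.2219 -0.9751 -0.    ] F [ 0.1 -1.2  0.4] gap 0.0854 J [-80.4   5.2  70.5  -0.  104.3  -3.2]
tool delta mm [-302.  -475.7   31.3] len 564.4
yaw -1.5709$[0]: bad value
```

Run:
```python
import numpy as np
from workcell import r
ci=r.camera_info("top");K=ci["intrinsics"];R=ci["R"];t=ci["t"]
def bp(u,v,z):
    d=R.T@np.linalg.inv(K)@np.array([u,v,1]); c=-R.T@t; return c+d*(z-c[2])/d[2]
for u,v in [(199,153),(204,248)]: print(bp(u,v,.43))
for u,v in [(342,205),(272,216)]: print(bp(u,v,.065))
import cv2
im=cv2.imread("pics/top0.png"); cv2.imwrite("pics/topz.png",cv2.resize(im[140:270,90:350],None,fx=3,fy=3,interpolation=cv2.INTER_CUBIC))
```

```text
[0.6606008  0.20117776 0.43      ]
[0.36224098 0.1734956  0.43      ]
[ 0.54577277 -0.30818069  0.065     ]
[ 0.49537897 -0.03131287  0.065     ]
```

View pics/topz.png

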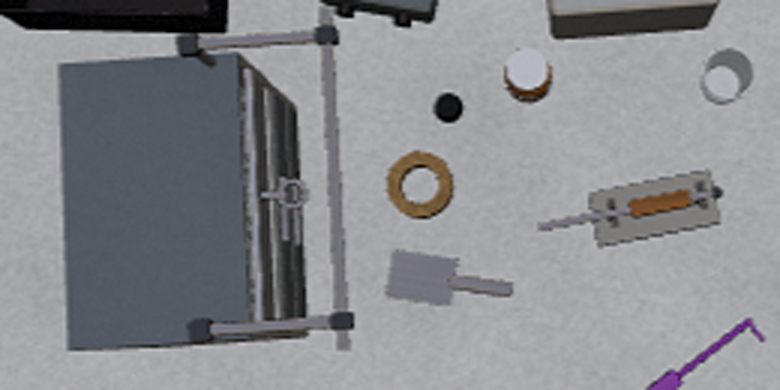

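```bash
python3 -m creep '[{"dx":-21.6,"dy":-34,"dz":0,"yaw":0,"hand":1},{"dx":-21.6,"dy":-34,"dz":0,"yaw":0,"hand":1},{"dx":-21.6,"dy":-34,"dz":0,"yaw":0,"hand":1},{"dx":-21.6,"dy":-34,"dz":0,"yaw":0,"hand":1},{"dx":-21.6,"dy":-34,"dz":0,"yaw":0,"hand":1},{"dx":-21.6,"dy":-34,"dz":0,"yaw":0,"hand":1},{"dx":-21.6,"dy":-34,"dz":0,"yaw":0,"hand":1},{"dx":-21.6,"dy":-34,"dz":0,"yaw":0,"hand":1},{"dx":-21.6,"dy":-34,"dz":0,"yaw":0,"hand":1},{"dx":-21.6,"dy":-34,"dz":0,"yaw":0,"hand":1},{"dx":0,"dy":0,"dz":0,"yaw":-0.12,"hand":1},{"dx":0,"dy":0,"dz":0,"yaw":-0.12,"hand":1}]'
python3 -c "
from h import *
to([.53,-.185,.2]); yawto([.975,.222,0])"
```

```text
clock: 2.65
eef_pos: [0.4265, -0.2876, 0.2288]
eef_rot: [[0.444, -0.896, 0.002], [-0.896, -0.444, 0.002], [-0.001, -0.002, -1.0]]
force: [0.2, -1.2, -0.5]
finger_gap: 0.0855
t 2.65 tcp [ 0.4265 -0.2876  0.2288] z [ 0.0016  0.0017 -1.    ] x [ 0.4439 -0.8961 -0.0008] F [ 0.2 -1.2 -0.5] gap 0.0855 J [-37.9  -8.   83.8   0.1 104.2  25.8]
tool delta mm [ -46.  -138.2   29.1] len 148.5
yaw -1.3347
```

```bash
python3 -m creep '[{"dx":-12,"dy":-36,"dz":7,"yaw":0,"hand":1},{"dx":-12,"dy":-36,"dz":7,"yaw":0,"hand":1},{"dx":-12,"dy":-36,"dz":7,"yaw":0,"hand":1},{"dx":-10,"dy":-30,"dz":8,"yaw":0,"hand":1},{"dx":0,"dy":0,"dz":0,"yaw":-0.124,"hand":1},{"dx":0,"dy":0,"dz":0,"yaw":-0.124,"hand":1},{"dx":0,"dy":0,"dz":0,"yaw":-0.124,"hand":1},{"dx":0,"dy":0,"dz":0,"yaw":-0.124,"hand":1},{"dx":0,"dy":0,"dz":0,"yaw":-0.124,"hand":1},{"dx":0,"dy":0,"dz":0,"yaw":-0.124,"hand":1},{"dx":0,"dy":0,"dz":0,"yaw":-0.124,"hand":1},{"dx":0,"dy":0,"dz":0,"yaw":-0.124,"hand":1}]' >/dev/null
python3 -m creep '[{"dx":0,"dy":0,"dz":0,"yaw":-0.124,"hand":1},{"dx":0,"dy":0,"dz":0,"yaw":-0.124,"hand":1},{"dx":0,"dy":0,"dz":0,"yaw":-0.1,"hand":1}]' >/dev/null
python3 - <<'E'
from h import *
import cv2
to([.53,-.185,.12]); yawto([.975,.222,0])
im=r.grab_frame("wrist"); cv2.imwrite("pics/w1.png",im[...,::-1])
for t in ["handle","prong","cradle"]: print(t,[(np.round(d["at"],4),round(d["confidence"],2)) for d in r.landmark_of(t,"wrist")])
E
```

```text
t 3.9 tcp [ 0.5355 -0.1755  0.1984] z [ 0.0025  0.0005 -1.    ] x [0.968  0.2509 0.0026] F [-0.2  0.6 -0.6] gap 0.0858 J [-21.6  -0.8  80.    0.1 100.7 -36.2]
tool delta mm [-8.   7.8 78.4] len 79.2
yaw 0.0297
handle [(array([ 0.5299, -0.1801,  0.067 ]), 0.68), (array([ 0.279 , -0.184 ,  0.0087]), 0.55)]
prong [(array([ 0.3601, -0.3101,  0.0079]), 0.6)]
cradle [(array([ 0.4201, -0.5542, -0.0001]), 0.88), (array([ 0.5283, -0.1791, -0.0003]), 0.68)]
```

View pics/w1.png

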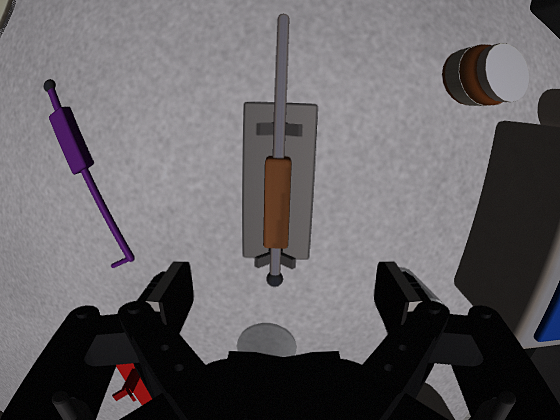

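```bash
cat >> h.py <<'E'
def wbp(u,v,z,ci=None):
    ci=ci or r.camera_info("wrist");K=ci["intrinsics"];R=ci["R"];t=ci["t"]
    a=(u-K[0,2])/K[0,0]; b=(v-K[1,2])/K[1,1]; th=np.hypot(a,b); 
    d=np.array([np.sin(th)*a/th,np.sin(th)*b/th,np.cos(th)]); d=R.T@d; c=-R.T@t
    return c+d*(z-c[2])/d[2]
E
python3 - <<'E'
from h import *
A=wbp(275,279,.065);B=wbp(283,18,.065);C=wbp(277,157,.077);D=wbp(276,247,.077)
print(A,B,C,D,(C+D)/2); d=B-A; print(np.linalg.norm(d),np.degrees(np.arctan2(d[1],d[0])))
d/=np.linalg.norm(d);print(A+d*.076, d); yawto([d[1],-d[0],0]); to([*(A+d*.076)[:2],.046])
E
```

```text
[ 0.5461 -0.2546  0.065 ] [ 0.4967 -0.0231  0.065 ] [ 0.5205 -0.1395  0.077 ] [ 0.5383 -0.2165  0.077 ] [ 0.5294 -0.178   0.077 ]
0.23673733362781632 102.0620903371866
[ 0.5303 -0.1803  0.065 ] [-0.209   0.9779  0.    ]
yaw 0.0333
t 4.1 tcp [ 0.5355 -0.1754  0.1984] z [ 0.0025  0.0005 -1.    ] x [0.9704 0.2415 0.0026] F [ 0.4 -0.8 -0.5] gap 0.0857 J [-21.6  -0.8  80.    0.1 100.7 -35.6]
tool delta mm [ -6.7   3.4 152.4] len 152.5
```

```bash
python3 -m creep '[{"dx":-6,"dy":4,"dz":30,"yaw":0.03,"hand":1},{"dx":0,"dy":0,"dz":35,"yaw":0,"hand":1},{"dx":0,"dy":0,"dz":25,"yaw":0,"hand":1},{"dx":0,"dy":0,"dz":0,"yaw":0,"hand":1}]' >/dev/null
python3 - <<'E'
from h import *
to([.530,-.1795,.047]); yawto([.978,.209,0])
E
```

```text
t 4.43 tcp [ 0.5326 -0.1817  0.1091] z [ 0.0099 -0.0026 -0.9999] x [0.9801 0.1983 0.0092] F [-1.3  0.1 -1.3] gap 0.0853 J [-22.3  -0.5  88.7   0.1  91.1 -33.8]
tool delta mm [-2.7 -2.9 62.1] len 62.2
yaw -0.011
```

```bash
python3 -m creep '[{"dx":-2.5,"dy":-2.5,"dz":20,"yaw":0,"hand":1},{"dx":0,"dy":0,"dz":20,"yaw":-0.01,"hand":1},{"dx":0,"dy":0,"dz":14,"yaw":0,"hand":1},{"dx":0,"dy":0,"dz":3,"yaw":0,"hand":1},{"dx":0,"dy":0,"dz":0,"yaw":0,"hand":1}]' >/dev/null
python3 - <<'E'
from h import *
to([.530,-.1795,.047]); yawto([.978,.209,0])
import cv2
im=r.grab_frame("wrist"); cv2.imwrite("pics/w2.png",im[...,::-1])
E
```

```text
t 4.85 tcp [ 0.5315 -0.1803  0.0546] z [ 0.013  -0.0038 -0.9999] x [0.9799 0.1989 0.012 ] F [ 0.  -0.2 -0.3] gap 0.0857 J [-22.3   0.8  93.1   0.1  85.3 -33.7]
tool delta mm [-1.4 -1.2  7.6] len 7.8
yaw -0.0104
```

View pics/w2.png

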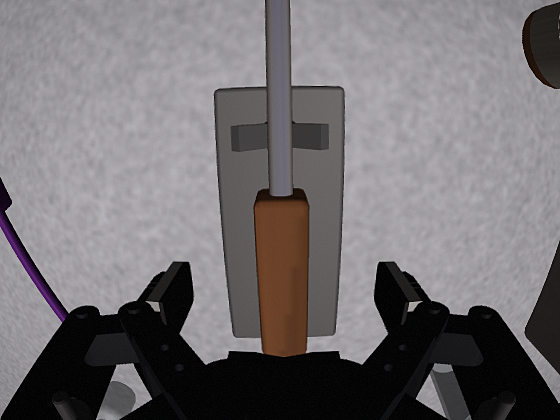

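```bash
python3 -m creep '[{"dx":-1.4,"dy":-1,"dz":8,"yaw":0,"hand":1},{"dx":0,"dy":0,"dz":1,"yaw":-0.01,"hand":0.5},{"dx":0,"dy":0,"dz":0,"yaw":0,"hand":0},{"dx":0,"dy":0,"dz":0,"yaw":0,"hand":0},{"dx":0,"dy":0,"dz":0,"yaw":0,"hand":0},{"dx":0,"dy":0,"dz":0,"yaw":0,"hand":0},{"dx":0,"dy":0,"dz":0,"yaw":0,"hand":0}]' >/dev/null
python3 -c "
from h import *
to([.530,-.1795,.047]); yawto([.978,.209,0])"
```

```text
t 5.48 tcp [ 0.5319 -0.1812  0.0517] z [ 0.0187 -0.0078 -0.9998] x [0.9779 0.2085 0.0166] F [-5.2 -0.8  0.1] gap 0.0209 J [-22.3   0.6  93.6  -0.   84.6 -34.3]
tool delta mm [-1.6 -2.1  4.6] len 5.3
yaw -0.0007
```

```bash
python3 -m creep '[{"dx":0,"dy":0,"dz":-10,"yaw":0,"hand":0},{"dx":0,"dy":0,"dz":-20,"yaw":0,"hand":0},{"dx":0,"dy":0,"dz":-30,"yaw":0,"hand":0},{"dx":0,"dy":0,"dz":-40,"yaw":0,"hand":0},{"dx":0,"dy":0,"dz":-40,"yaw":0.06,"hand":0},{"dx":0,"dy":0,"dz":-40,"yaw":0.06,"hand":0},{"dx":0,"dy":0,"dz":-40,"yaw":0,"hand":0},{"dx":0,"dy":0,"dz":-40,"yaw":0,"hand":0},{"dx":0,"dy":0,"dz":-40,"yaw":0,"hand":0}]' >/dev/null
python3 - <<'E'
from h import *
to([.1,.5,.53]); yawto([.996,.09,0])
import cv2
im=r.grab_frame("wrist"); cv2.imwrite("pics/w3.png",im[...,::-1])
E
```

```text
t 6.23 tcp [ 0.5225 -0.177   0.3513] z [-0.0049  0.0027 -1.    ] x [ 0.9965  0.0835 -0.0046] F [ 0.5  0.4 -2.2] gap 0.0211 J [-22.3   1.4  62.1   0.  116.8 -27. ]
tool delta mm [-365.3 -710.5 -174.8] len 817.8
yaw -0.0066
```

View pics/w3.png

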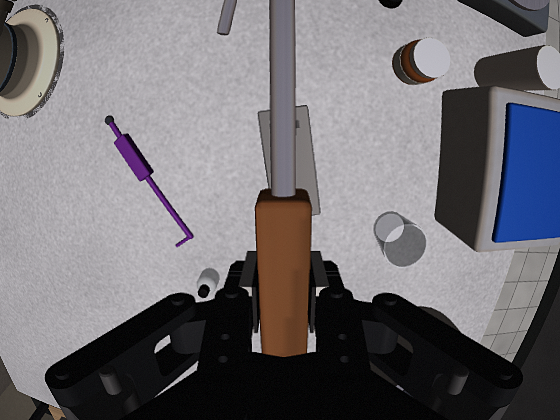

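```bash
python3 -m creep '[{"dx":0,"dy":0,"dz":-38,"yaw":0,"hand":0},{"dx":0,"dy":0,"dz":-38,"yaw":0,"hand":0},{"dx":0,"dy":0,"dz":-38,"yaw":0,"hand":0},{"dx":0,"dy":0,"dz":-38,"yaw":0,"hand":0},{"dx":0,"dy":0,"dz":-38,"yaw":0,"hand":0},{"dx":-10,"dy":-38,"dz":0,"yaw":0,"hand":0},{"dx":-10,"dy":-38,"dz":0,"yaw":0,"hand":0},{"dx":-10,"dy":-38,"dz":0,"yaw":0,"hand":0},{"dx":0,"dy":0,"dz":0,"yaw":0,"hand":0}]' >/dev/null
python3 - <<'E'
from h import *
to([.1,.5,.53]); yawto([.996,.09,0])
E
```

```text
t 7.03 tcp [ 0.4951 -0.0678  0.541 ] z [ 0.0158 -0.0028 -0.9999] x [0.9968 0.0784 0.0156] F [-0.7 -0.4 -1.3] gap 0.0209 J [-11.7   7.9  33.4   0.  137.8 -16.2]
tool delta mm [-349.5 -597.1    3.2] len 691.8
yaw -0.0117
```

```bash
python3 -m creep '[{"dx":-12,"dy":-38,"dz":0,"yaw":0,"hand":0},{"dx":-12,"dy":-38,"dz":0,"yaw":0,"hand":0},{"dx":-15,"dy":-37,"dz":0,"yaw":0,"hand":0},{"dx":-20,"dy":-35,"dz":0,"yaw":0,"hand":0},{"dx":-20,"dy":-35,"dz":0,"yaw":0,"hand":0},{"dx":-20,"dy":-35,"dz":0,"yaw":0,"hand":0},{"dx":-25,"dy":-32,"dz":0,"yaw":0,"hand":0},{"dx":-25,"dy":-32,"dz":0,"yaw":0,"hand":0}]' >/dev/null
python3 - <<'E'
from h import *
to([-.05,.6,.53]); yawto([.996,.09,0])
E
```

```text
t 7.7 tcp [0.3244 0.2042 0.5331] z [ 0.0093 -0.002  -1.    ] x [0.9974 0.0709 0.0091] F [ 0.  -0.5 -2.4] gap 0.0207 J [ 27.4 -10.3  52.3  -0.5 137.5  23. ]
tool delta mm [-345.5 -421.3   -1.2] len 544.9
yaw -0.0192
```

```bash
python3 -m creep '[{"dx":-30,"dy":-28,"dz":0,"yaw":0,"hand":0},{"dx":-30,"dy":-28,"dz":0,"yaw":0,"hand":0},{"dx":-30,"dy":-28,"dz":0,"yaw":0,"hand":0},{"dx":-30,"dy":-28,"dz":0,"yaw":0,"hand":0},{"dx":-30,"dy":-28,"dz":0,"yaw":0,"hand":0},{"dx":-30,"dy":-28,"dz":0,"yaw":0,"hand":0},{"dx":-30,"dy":-28,"dz":0,"yaw":0,"hand":0},{"dx":-30,"dy":-28,"dz":0,"yaw":0,"hand":0},{"dx":-30,"dy":-28,"dz":0,"yaw":0,"hand":0},{"dx":-30,"dy":-28,"dz":0,"yaw":0,"hand":0},{"dx":-30,"dy":-28,"dz":0,"yaw":0,"hand":0},{"dx":-20,"dy":-28,"dz":0,"yaw":0,"hand":0}]' >/dev/null
python3 - <<'E'
from h import *
to([-.05,.6,.53]); yawto([.996,.09,0])
E
```

```text
t 8.7 tcp [-0.0636  0.5102  0.535 ] z [ 0.0121  0.0121 -0.9999] x [0.997 0.076 0.013] F [ 1.4  0.1 -1.2] gap 0.0207 J [ 93.8  10.   31.8  -1.1 137.5  88.6]
tool delta mm [ 20.3 -88.4   6.2] len 91.0
yaw -0.0138
```

```bash
python3 -m creep '[{"dx":0,"dy":-40,"dz":0,"yaw":0,"hand":0},{"dx":0,"dy":-40,"dz":0,"yaw":0,"hand":0},{"dx":0,"dy":-40,"dz":0,"yaw":0,"hand":0},{"dx":0,"dy":-40,"dz":0,"yaw":0,"hand":0},{"dx":0,"dy":-40,"dz":0,"yaw":0,"hand":0}]' >/dev/null
python3 -c "
from h import *
stat()"
python3 -m creep '[{"dx":0,"dy":-40,"dz":0,"yaw":0,"hand":0},{"dx":0,"dy":-40,"dz":0,"yaw":0,"hand":0},{"dx":0,"dy":-40,"dz":0,"yaw":0,"hand":0}]' >/dev/null
python3 -c "
from h import *
stat()"
```

```text
t 9.12 tcp [-0.082   0.6604  0.4744] z [ 0.0066  0.037  -0.9993] x [0.996  0.0888 0.0098] F [ 0.9 -0.5 -0.8] gap 0.0209 J [ 94.4  32.9   9.8  -0.8 135.2  88.8]
t 9.37 tcp [-0.0867  0.7276  0.4209] z [-0.0001  0.0855 -0.9963] x [0.9959 0.0903 0.0077] F [-0.2  0.6 -1.6] gap 0.0212 J [ 94.3  37.5   9.8  -0.5 127.8  88.8]
```

```bash
python3 -m creep '[{"dx":0,"dy":-28,"dz":-28,"yaw":0,"hand":0},{"dx":0,"dy":-28,"dz":-28,"yaw":0,"hand":0},{"dx":0,"dy":-28,"dz":-28,"yaw":0,"hand":0}]' >/dev/null
python3 -c "
from h import *
stat()"
python3 -m creep '[{"dx":0,"dy":-28,"dz":-28,"yaw":0,"hand":0},{"dx":0,"dy":-28,"dz":-28,"yaw":0,"hand":0},{"dx":0,"dy":-28,"dz":-28,"yaw":0,"hand":0}]' >/dev/null
python3 -c "
from h import *
stat()"
```

```text
t 9.62 tcp [-0.0857  0.7353  0.4362] z [-0.0077  0.1407 -0.99  ] x [0.9958 0.091  0.0052] F [-0.9  0.8 -1.7] gap 0.0213 J [ 94.1  36.4   9.8  -0.2 125.7  88.7]
t 9.87 tcp [-0.084   0.7327  0.4755] z [-0.017   0.2247 -0.9743] x [0.9958 0.0914 0.0037] F [ 0.9  0.5 -2.4] gap 0.0208 J [ 93.8  33.6   9.7   0.1 123.7  88.7]
```

```bash
python3 -m creep '[{"dx":0,"dy":-34,"dz":-20,"yaw":0,"hand":0},{"dx":0,"dy":-34,"dz":-20,"yaw":0,"hand":0},{"dx":0,"dy":-34,"dz":-20,"yaw":0,"hand":0},{"dx":0,"dy":-34,"dz":-20,"yaw":0,"hand":0},{"dx":0,"dy":-34,"dz":-20,"yaw":0,"hand":0},{"dx":0,"dy":-34,"dz":-20,"yaw":0,"hand":0}]' >/dev/null
python3 -c "
from h import *
s=stat();print(s['joints'][2])"
```

```text
t 10.37 tcp [-0.0835  0.7585  0.5274] z [-0.0356  0.3974 -0.9169] x [0.9957 0.0924 0.0014] F [-0.6  0.2 -1.9] gap 0.0209 J [ 93.4  30.7   9.7   0.7 116.1  88.6]
9.723393489261102
```

```bash
python3 -m creep '[{"dx":0,"dy":-34,"dz":-20,"yaw":0,"hand":0},{"dx":0,"dy":-34,"dz":-20,"yaw":0,"hand":0},{"dx":0,"dy":-34,"dz":-20,"yaw":0,"hand":0},{"dx":0,"dy":-34,"dz":-20,"yaw":0,"hand":0},{"dx":0,"dy":-34,"dz":-20,"yaw":0,"hand":0}]' >/dev/null
python3 -c "
from h import *
s=stat();print(s['joints'][2])"
```

```text
t 10.78 tcp [-0.0822  0.7671  0.5796] z [-0.0491  0.5218 -0.8516] x [ 0.9957  0.0931 -0.0003] F [-1.1 -0.7 -1.3] gap 0.0209 J [ 93.1  27.9   9.7   1.3 110.8  88.5]
9.746504639283986
```

```bash
python3 -m creep '[{"dx":0,"dy":-34,"dz":-20,"yaw":0,"hand":0},{"dx":0,"dy":-34,"dz":-20,"yaw":0,"hand":0},{"dx":0,"dy":0,"dz":0,"yaw":0,"hand":0}]' >/dev/null
python3 - <<'E'
from h import *
import cv2
s=stat();print(s['joints'][2], np.degrees(np.arccos(-s['eef_rot'][2,2])))
im=r.grab_frame("wrist"); cv2.imwrite("pics/w4.png",im[...,::-1])
E
```

```text
t 11.03 tcp [-0.0812  0.764   0.6088] z [-0.0546  0.5747 -0.8165] x [ 0.9956  0.0935 -0.0008] F [-0.1 -0.1 -1.5] gap 0.021 J [ 92.9  26.2   9.7   1.6 108.9  88.5]
9.683857861190745 35.26057107109971
```

View pics/w4.png

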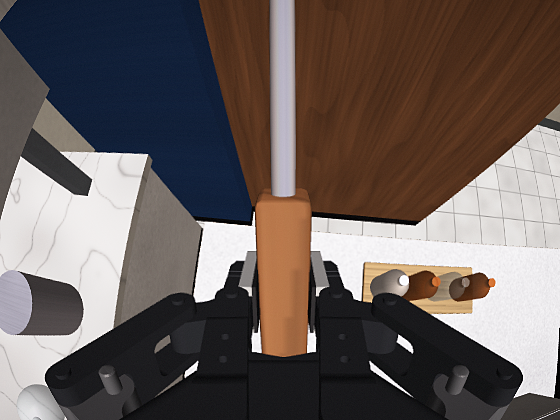

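```bash
cat >> h.py <<'E'
def seq(pts,step=39):
    s=stat(); R=s["eef_rot"]; p=s["eef_pos"]
    for q in pts:
        d=R.T@(np.array(q)-p)*1000; n=int(np.ceil(np.linalg.norm(d)/step)); print(n,"x",(d/n).round(1)); p=np.array(q)
E
python3 - <<'E'
from h import *
seq([[.08,.5,.6],[.33,.22,.6],[.52,-.06,.58],[.52,-.04,.27]])
E
```

```text
t 11.08 tcp [-0.0812  0.7642  0.6079] z [-0.0545  0.5731 -0.8176] x [ 0.9956  0.0935 -0.0008] F [-0.4  0.1 -2. ] gap 0.0208 J [ 92.9  26.3   9.7   1.6 108.9  88.5]
8 x [ 17.   29.  -19.2]
10 x [ 22.3  24.7 -17.4]
9 x [ 18.1  28.2 -17.2]
8 x [ 0.3 20.3 33.1]
```

```bash
python3 -m creep '[{"dx":16,"dy":28,"dz":-19,"yaw":0,"hand":0},{"dx":16,"dy":28,"dz":-19,"yaw":0,"hand":0},{"dx":16,"dy":28,"dz":-19,"yaw":0,"hand":0},{"dx":16,"dy":28,"dz":-19,"yaw":0,"hand":0},{"dx":16,"dy":28,"dz":-19,"yaw":0,"hand":0},{"dx":16,"dy":28,"dz":-19,"yaw":0,"hand":0},{"dx":16,"dy":28,"dz":-19,"yaw":0,"hand":0},{"dx":16,"dy":28,"dz":-19,"yaw":0,"hand":0}]' >/dev/null
python3 - <<'E'
from h import *
seq([[.33,.22,.6],[.52,-.06,.58],[.52,-.04,.27]])
E
```

```text
t 11.75 tcp [0.0692 0.5219 0.5784] z [-0.0605  0.5404 -0.8392] x [ 0.9948  0.1016 -0.0063] F [ 1.3 -0.  -1.1] gap 0.0212 J [ 69.5 -15.5  57.8  14.9 107.1  72.1]
11 x [ 20.8  23.8 -17.9]
9 x [ 17.9  28.9 -16.2]
8 x [ 0.5 19.  33.9]
```

```bash
python3 -m creep '[{"dx":20,"dy":23,"dz":-18,"yaw":0,"hand":0},{"dx":20,"dy":23,"dz":-18,"yaw":0,"hand":0},{"dx":20,"dy":23,"dz":-18,"yaw":0,"hand":0},{"dx":20,"dy":23,"dz":-18,"yaw":0,"hand":0},{"dx":20,"dy":23,"dz":-18,"yaw":0,"hand":0},{"dx":20,"dy":23,"dz":-18,"yaw":0,"hand":0},{"dx":20,"dy":23,"dz":-18,"yaw":0,"hand":0},{"dx":20,"dy":23,"dz":-18,"yaw":0,"hand":0},{"dx":20,"dy":23,"dz":-18,"yaw":0,"hand":0},{"dx":20,"dy":23,"dz":-18,"yaw":0,"hand":0}]' >/dev/null
python3 - <<'E'
from h import *
seq([[.52,-.06,.58],[.52,-.04,.27]])
E
```

```text
t 12.58 tcp [0.3009 0.2349 0.6064] z [-0.0528  0.5436 -0.8377] x [0.9945 0.1044 0.005 ] F [ 1.5  1.2 -2. ] gap 0.0212 J [  2.8 -16.   54.6  47.4 132.2  32.3]
10 x [ 18.7  28.  -15. ]
8 x [ 0.1 19.1 33.8]
```

```bash
python3 -m creep '[{"dx":19,"dy":28,"dz":-15,"yaw":0,"hand":0},{"dx":19,"dy":28,"dz":-15,"yaw":0,"hand":0},{"dx":19,"dy":28,"dz":-15,"yaw":0,"hand":0},{"dx":19,"dy":28,"dz":-15,"yaw":0,"hand":0},{"dx":19,"dy":28,"dz":-15,"yaw":0,"hand":0},{"dx":19,"dy":28,"dz":-15,"yaw":0,"hand":0},{"dx":19,"dy":28,"dz":-15,"yaw":0,"hand":0},{"dx":19,"dy":28,"dz":-15,"yaw":0,"hand":0},{"dx":19,"dy":28,"dz":-15,"yaw":0,"hand":0},{"dx":19,"dy":28,"dz":-15,"yaw":0,"hand":0}]' >/dev/null
python3 - <<'E'
from h import *
seq([[.52,-.04,.27]])
E
```

```text
t 13.42 tcp [ 0.5272 -0.078   0.5783] z [-0.0355  0.5454 -0.8374] x [0.9957 0.0906 0.0168] F [ 22.2 -20.   47.1] gap 0.0211 J [-29.3  28.5   9.7  58.2 147.4  14.1]
8 x [-1.1 17.  34.9]
```

Run:
```python
from h import *
import cv2
for n in ["side","top","wrist"]:
    im=r.grab_frame(n); cv2.imwrite(f"pics/{n}5.png",im[...,::-1])
s=stat(); print(s["ft_torque"],s["joint_efforts"],s["joint_velocities"])
```

```text
t 13.57 tcp [ 0.533  -0.0821  0.5676] z [-0.0526  0.5547 -0.8304] x [ 0.9961  0.0876 -0.0046] F [ 1.2 -0.1 -2.7] gap 0.0211 J [-29.4  29.3  10.4  58.1 147.4  14.1]
[-0.4935  0.0078 -0.0019] [ -0.5693 -54.8036 -31.7045   1.9535  -0.5641   0.0874] [ 1.7608 -7.5427 -7.2363  0.9867  0.2908 -0.4069]
```

View pics/side5.png

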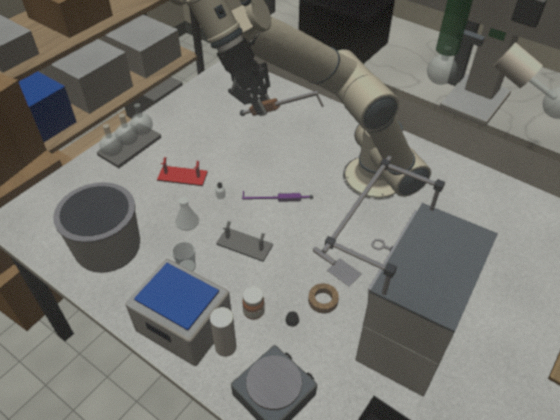

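View pics/top5.png

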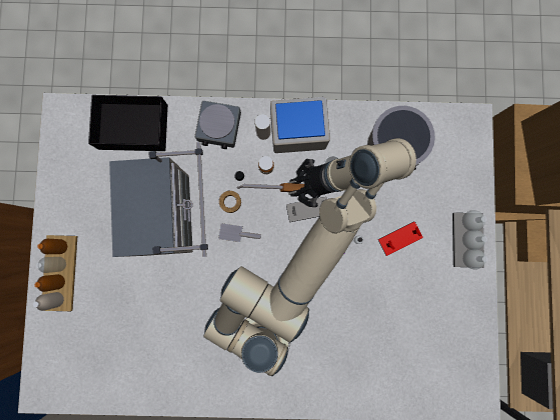

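View pics/wrist5.png

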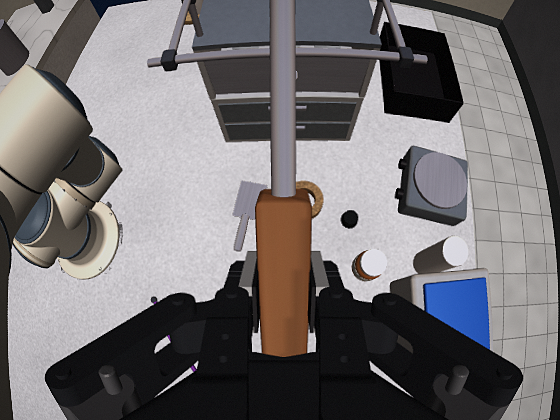

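Run:
```python
from h import *
for n in ["top","side","wrist"]:
    for t in ["eye","rod","flap_hinge","prong","handle"]:
        print(n,t,[(np.round(d["at"],4),round(d["confidence"],2)) for d in r.landmark_of(t,n)][:3])
s=stat();R=s["eef_rot"];print("pred prong",s["eef_pos"]-.16*R[:,1]+.0035*R[:,2],"handle",s["eef_pos"]-.0135*R[:,2])
seq([[.52,-.04,.28]])
```

```text
top eye [(array([0.505 , 0.2534, 0.3095]), 0.68)]
top rod [(array([0.5092, 0.1866, 0.4284]), 0.57), (array([ 0.5288, -0.1758, -0.0001]), 0.38)]
top flap_hinge [(array([0.5048, 0.3057, 0.1978]), 0.9), (array([ 0.5358, -0.0909,  0.5774]), 0.43)]
top prong [(array([0.5205, 0.0457, 0.6543]), 0.58)]
top handle [(array([ 0.5331, -0.0923,  0.5778]), 0.75)]
side eye []
side rod [(array([0.5164, 0.1885, 0.4311]), 0.62)]
side flap_hinge [(array([ 0.5704, -0.3921, -0.0019]), 0.24)]
side prong [(array([0.5092, 0.0613, 0.6614]), 0.97), (array([ 0.3656, -0.3149,  0.0113]), 0.68)]
side handle [(array([ 0.527 , -0.0892,  0.5928]), 0.76), (array([ 0.2794, -0.1799,  0.0092]), 0.56), (array([ 0.4254,  0.1013, -0.0013]), 0.21)]
wrist eye [(array([0.5097, 0.2534, 0.3089]), 0.81)]
wrist rod [(array([0.5167, 0.1931, 0.4289]), 0.72)]
wrist flap_hinge [(array([0.5077, 0.3055, 0.2036]), 0.56)]
wrist prong []
wrist handle [(array([ 0.5359, -0.0938,  0.5809]), 0.82), (array([0.5588, 0.1431, 0.0002]), 0.51)]
t 14.32 tcp [ 0.5263 -0.0767  0.5793] z [-0.0355  0.5436 -0.8386] x [0.9955 0.0925 0.0179] F [ 0.8 -0.2 -1.7] gap 0.0211 J [-29.2  28.4   9.7  58.2 147.4  14.1]
pred prong [0.5122 0.0587 0.6635] handle [ 0.5268 -0.084   0.5906]
t 14.32 tcp [ 0.5263 -0.0767  0.5793] z [-0.0355  0.5436 -0.8386] x [0.9955 0.0925 0.0179] F [ 0.8 -0.2 -1.7] gap 0.0211 J [-29.2  28.4   9.7  58.2 147.4  14.1]
8 x [-1.  16.5 33.9]
```

```bash
python3 -m creep '[{"dx":0,"dy":16,"dz":34,"yaw":0,"hand":0},{"dx":0,"dy":16,"dz":34,"yaw":0,"hand":0},{"dx":0,"dy":16,"dz":34,"yaw":0,"hand":0},{"dx":0,"dy":16,"dz":34,"yaw":0,"hand":0},{"dx":0,"dy":16,"dz":34,"yaw":0,"hand":0},{"dx":0,"dy":16,"dz":34,"yaw":0,"hand":0},{"dx":0,"dy":16,"dz":34,"yaw":0,"hand":0},{"dx":0,"dy":0,"dz":0,"yaw":0,"hand":0}]' >/dev/null
python3 - <<'E'
from h import *
s=stat();R=s["eef_rot"]; eye=np.array([.508,.254,.311])
t=eye+.16*R[:,1]-.0035*R[:,2]
print("engaged tcp",t,"tilt",np.degrees(np.arccos(-R[2,2])))
seq([t-.038*R[:,2]],30); yawto([.996,.09,0])
E
```

```text
t 14.98 tcp [ 0.5334 -0.0447  0.328 ] z [-0.0214  0.5359 -0.844 ] x [0.9955 0.0895 0.0315] F [-0.4 -0.3 -4.9] gap 0.0213 J [-26.1   3.9  67.5  33.3 120.8 -17.5]
engaged tcp [0.5229 0.1178 0.2283] tilt 32.43538792722619
t 14.98 tcp [ 0.5334 -0.0447  0.328 ] z [-0.0214  0.5359 -0.844 ] x [0.9955 0.0895 0.0315] F [-0.4 -0.3 -4.9] gap 0.0213 J [-26.1   3.9  67.5  33.3 120.8 -17.5]
6 x [  0.1 -14.   22.2]
yaw 0.0165
```

Run:
```python
from h import *
s=r.read_state();R=s["eef_rot"]; eye=np.array([.508,.254,.311])
t=eye+.16*R[:,1]-.0035*R[:,2]-.04*R[:,2]
p=s["eef_pos"]
seq([[.53,-.02,.27],t],30)
```

```text
t 14.98 tcp [ 0.5334 -0.0447  0.328 ] z [-0.0214  0.5359 -0.844 ] x [0.9955 0.0895 0.0315] F [-0.4 -0.3 -4.9] gap 0.0213 J [-26.1   3.9  67.5  33.3 120.8 -17.5]
3 x [-1.   3.3 20.8]
4 x [  1.  -23.5  17.3]
```

```bash
python3 -m creep '[{"dx":-1,"dy":3,"dz":21,"yaw":0,"hand":0},{"dx":-1,"dy":3,"dz":21,"yaw":0,"hand":0},{"dx":-1,"dy":3,"dz":21,"yaw":0.008,"hand":0},{"dx":1,"dy":-22,"dz":16,"yaw":0,"hand":0},{"dx":1,"dy":-22,"dz":16,"yaw":0,"hand":0},{"dx":1,"dy":-22,"dz":16,"yaw":0,"hand":0},{"dx":0,"dy":0,"dz":0,"yaw":0,"hand":0}]' >/dev/null
python3 - <<'E'
from h import *
import cv2
s=stat();R=s["eef_rot"]; eye=np.array([.508,.254,.311])
t=eye+.16*R[:,1]-.0035*R[:,2]-.04*R[:,2]; print(np.degrees(np.arccos(-R[2,2])))
seq([t],30); yawto([.996,.09,0])
for n in ["side","top","wrist"]:
    im=r.grab_frame(n); cv2.imwrite(f"pics/{n}6.png",im[...,::-1])
    for q in ["eye","prong"]: print(n,q,[(np.round(d["at"],4),round(d["confidence"],2)) for d in r.landmark_of(q,n)][:3])
E
```

```text
t 15.57 tcp [0.5321 0.0626 0.278 ] z [-0.0037  0.5331 -0.846 ] x [0.9962 0.0751 0.043 ] F [ 0.6 -1.1 -1.9] gap 0.0212 J [-16.1  -3.1  79.5  33.  110.3 -11.3]
32.21542309942455
t 15.57 tcp [0.5321 0.0626 0.278 ] z [-0.0037  0.5331 -0.846 ] x [0.9962 0.0751 0.043 ] F [ 0.6 -1.1 -1.9] gap 0.0212 J [-16.1  -3.1  79.5  33.  110.3 -11.3]
2 x [ -4.1 -10.4  15.3]
yaw 0.0103
side eye [(array([0.5112, 0.2582, 0.3053]), 0.67)]
side prong [(array([0.5136, 0.2008, 0.3567]), 0.83), (array([ 0.3667, -0.3165,  0.0119]), 0.71)]
top eye [(array([0.5081, 0.2599, 0.3117]), 0.9)]
top prong [(array([ 0.3623, -0.317 ,  0.0089]), 0.65), (array([0.5163, 0.1924, 0.3631]), 0.57)]
wrist eye []
wrist prong []
```

View pics/side6.png

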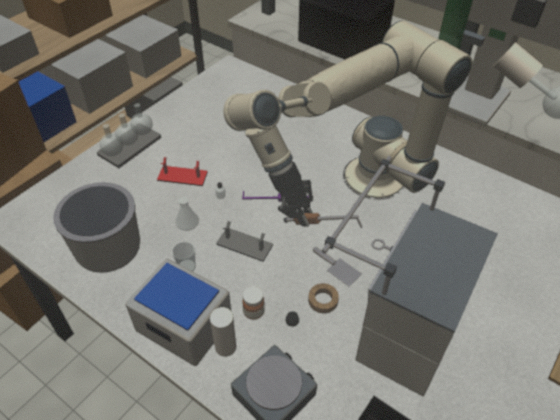

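View pics/wrist6.png

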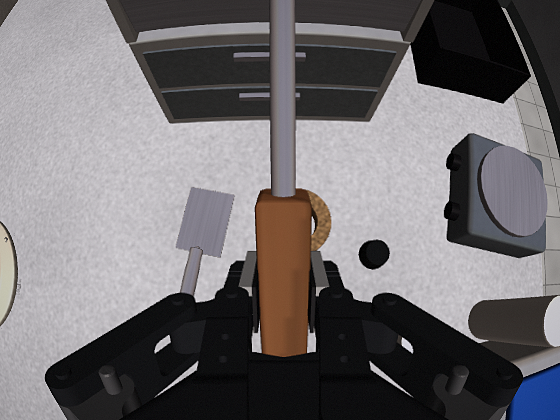

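Run:
```python
import cv2,numpy as np
a=cv2.imread("pics/side6.png")[195:275,300:420];b=cv2.imread("pics/top6.png")[170:240,170:260]
a=cv2.resize(a,(600,400),interpolation=cv2.INTER_CUBIC);b=cv2.resize(b,(720,560),interpolation=cv2.INTER_CUBIC)
cv2.imwrite("pics/za.png",a);cv2.imwrite("pics/zb.png",b)
from h import *
s=stat();R=s["eef_rot"];p=s["eef_pos"]-.16*R[:,1]+.0035*R[:,2];print("pred prong",p)
tip=p+.017*R[:,2];bend=p-.017*R[:,2]
for n in["side","top"]:
    ci=r.camera_info(n)
    for q in (tip,bend,np.array([.508,.2555,.3105])):
        c=ci["intrinsics"]@(ci["R"]@q+ci["t"]);print(n,c[:2]/c[2])
```

```text
t 16.02 tcp [0.5318 0.0586 0.274 ] z [-0.0055  0.5322 -0.8466] x [0.9968 0.0705 0.0378] F [ 0.4 -0.5 -1.3] gap 0.0208 J [-16.5  -3.   79.8  32.8 110.2 -11.5]
pred prong [0.519  0.1954 0.356 ]
side [359.4154 227.5899]
side [354.4036 216.7506]
side [377.7023 242.2671]
top [200.8706 200.7157]
top [204.9263 199.7832]
top [187.2675 204.5838]
```

View pics/za.png

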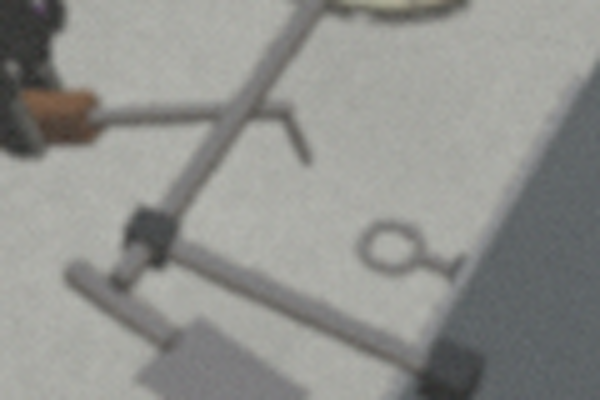

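View pics/zb.png

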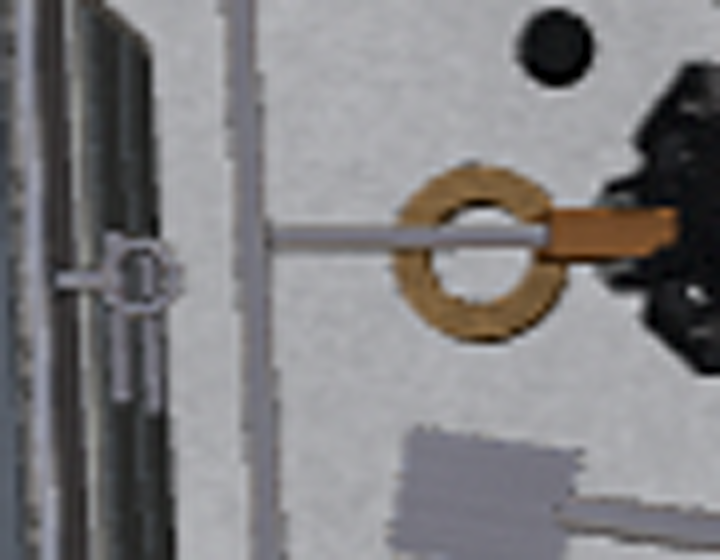

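```bash
cat >> h.py <<'E'
def tri(ps,pt):
    import cv2
    P=[]
    for n in("side","top"):
        ci=r.camera_info(n);P.append(ci["intrinsics"]@np.c_[ci["R"],ci["t"]])
    X=cv2.triangulatePoints(P[0],P[1],np.array(ps,float).reshape(2,1),np.array(pt,float).reshape(2,1))[:,0];X=X[:3]/X[3]
    for Q in P:
        c=Q@np.r_[X,1];print("reproj",c[:2]/c[2])
    return X
def eng(eye,back):
    s=stat();R=s["eef_rot"];print("tilt",np.degrees(np.arccos(-R[2,2])))
    t=np.array(eye)+.16*R[:,1]-.0035*R[:,2]-back*R[:,2]
    d=R.T@(t-s["eef_pos"])*1000;print("delta",d.round(1))
E
python3 - <<'E'
from h import *
e=tri((378.6,244.4),(187.9,204.4));print(e)
eng(e,.04)
E
```

```text
reproj [377.8956 244.3881]
reproj [187.177  204.7649]
[0.5081 0.2572 0.3034]
t 16.02 tcp [0.5318 0.0586 0.274 ] z [-0.0055  0.5322 -0.8466] x [0.9968 0.0705 0.0378] F [ 0.4 -0.5 -1.3] gap 0.0208 J [-16.5  -3.   79.8  32.8 110.2 -11.5]
tilt 32.1556288051073
delta [ -8.5 -25.1  37.5]
```

```bash
python3 -c "
from h import *
eng([.508,.2555,.3085],.034)"
```

```text
t 16.02 tcp [0.5318 0.0586 0.274 ] z [-0.0055  0.5322 -0.8466] x [0.9968 0.0705 0.0378] F [ 0.4 -0.5 -1.3] gap 0.0208 J [-16.5  -3.   79.8  32.8 110.2 -11.5]
tilt 32.1556288051073
delta [ -8.5 -26.4  38.3]
```

```bash
python3 -m creep '[{"dx":-4,"dy":-13,"dz":14,"yaw":0,"hand":0},{"dx":-4,"dy":-13,"dz":14,"yaw":0.01,"hand":0},{"dx":-1,"dy":0,"dz":8,"yaw":0,"hand":0},{"dx":0,"dy":0,"dz":0,"yaw":0,"hand":0}]' >/dev/null
python3 - <<'E'
from h import *
import cv2
r.grab_frame("top") # settle
S=[]
for n in ["side","top"]:
    s=r.read_state();im=r.grab_frame(n)[...,::-1]; 
    c=im[195:275,310:420] if n=="side" else im[170:240,160:260]
    cv2.imwrite(f"pics/{n}7.png",cv2.resize(c,None,fx=6,fy=6,interpolation=cv2.INTER_CUBIC))
    R=s["eef_rot"];p=s["eef_pos"]-.16*R[:,1]+.0035*R[:,2]
    ci=r.camera_info(n)
    for q in (p+.017*R[:,2],p-.017*R[:,2],np.array([.508,.2555,.3085])):
        c=ci["intrinsics"]@(ci["R"]@q+ci["t"]);c=c[:2]/c[2];o=(310,195) if n=="side" else (160,170);print(n,c,(c-o)*6)
eng([.508,.2555,.3085],0)
E
```

```text
side [373.6549 237.2609] [381.9291 253.5653]
side [368.8182 226.5209] [352.9089 189.1254]
side [377.5926 242.7648] [405.5557 286.5887]
top [190.1861 203.3188] [181.1167 199.9127]
top [193.9795 202.4804] [203.8769 194.8822]
top [187.3851 204.6457] [164.3104 207.8744]
t 16.5 tcp [0.5218 0.0967 0.2574] z [-0.0016  0.5318 -0.8469] x [0.9979 0.056  0.0333] F [ 0.3  0.  -2.5] gap 0.0211 J [-12.9  -5.9  84.3  32.8 106.8  -8.4]
tilt 32.12844573806353
delta [-3.1 -2.2 37.7]
```

View pics/side7.png

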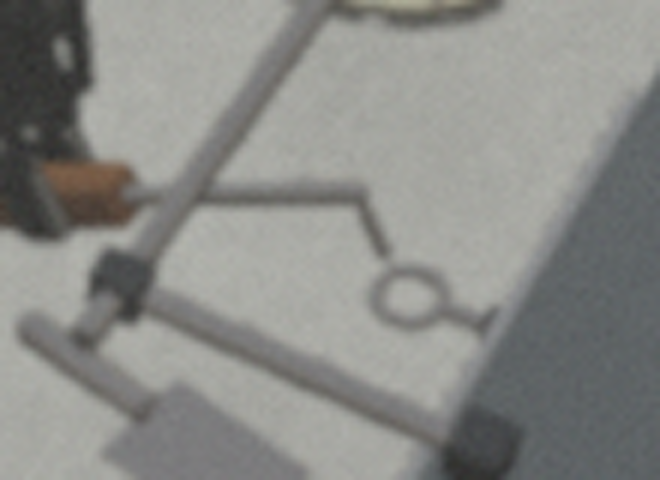

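View pics/top7.png

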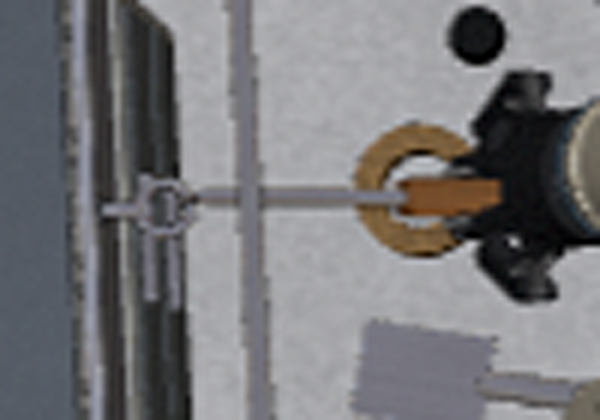

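```bash
python3 -m creep '[{"dx":-3,"dy":-2,"dz":4,"yaw":0.0,"hand":0},{"dx":0,"dy":0,"dz":9,"yaw":0.0,"hand":0},{"dx":0,"dy":0,"dz":6,"yaw":0,"hand":0}]'
python3 - <<'E'
from h import *
import cv2
for n in ["side","top"]:
    s=r.read_state();im=r.grab_frame(n)[...,::-1]; 
    c=im[195:275,310:420] if n=="side" else im[170:240,160:260]
    cv2.imwrite(f"pics/{n}8.png",cv2.resize(c,None,fx=6,fy=6,interpolation=cv2.INTER_CUBIC))
eng([.508,.2562,.306],0)
E
```

```text
clock: 16.75
eef_pos: [0.5198, 0.1068, 0.2432]
eef_rot: [[0.998, 0.064, 0.003], [0.053, -0.846, 0.531], [0.037, -0.53, -0.847]]
force: [-0.1, 0.5, -2.0]
finger_gap: 0.0209
t 16.85 tcp [0.5193 0.1072 0.2426] z [ 0.0007  0.5313 -0.8472] x [0.9979 0.0541 0.0348] F [ 0.3 -0.1 -2.6] gap 0.0211 J [-11.8  -6.7  86.5  32.6 104.9  -8.2]
tilt 32.094385181807276
delta [-1.1 -0.4 21.9]
```

View pics/side8.png

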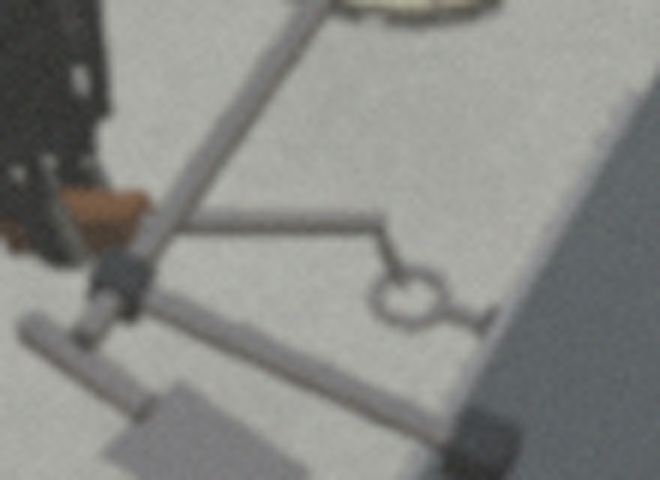

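View pics/top8.png

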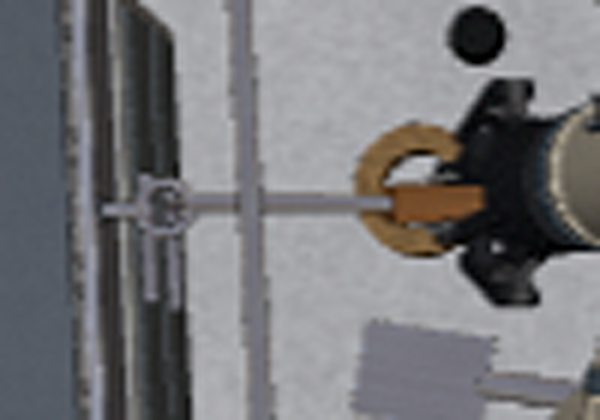

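```bash
python3 -m creep '[{"dx":-1,"dy":-1,"dz":6,"yaw":0.0,"hand":0},{"dx":-0.5,"dy":0,"dz":6,"yaw":0.0,"hand":0},{"dx":0,"dy":0,"dz":5,"yaw":0,"hand":0}]'
python3 - <<'E'
from h import *
import cv2
for n in ["side","top"]:
    s=r.read_state();im=r.grab_frame(n)[...,::-1]; 
    c=im[195:275,310:420] if n=="side" else im[170:240,160:260]
    cv2.imwrite(f"pics/{n}9.png",cv2.resize(c,None,fx=6,fy=6,interpolation=cv2.INTER_CUBIC))
eng([.508,.2562,.306],0)
E
```

```text
clock: 17.1
eef_pos: [0.518, 0.1174, 0.2283]
eef_rot: [[0.998, 0.065, 0.002], [0.054, -0.846, 0.531], [0.036, -0.53, -0.847]]
force: [-0.1, 0.3, -2.0]
finger_gap: 0.021
t 17.2 tcp [0.5177 0.1176 0.2276] z [ 0.0004  0.5314 -0.8472] x [0.9979 0.0542 0.0344] F [ 0.3  0.1 -2.2] gap 0.0211 J [-10.7  -7.2  88.4  32.4 103.1  -8.1]
tilt 32.096857187316886
delta [0.6 0.6 3.7]
```

View pics/side9.png

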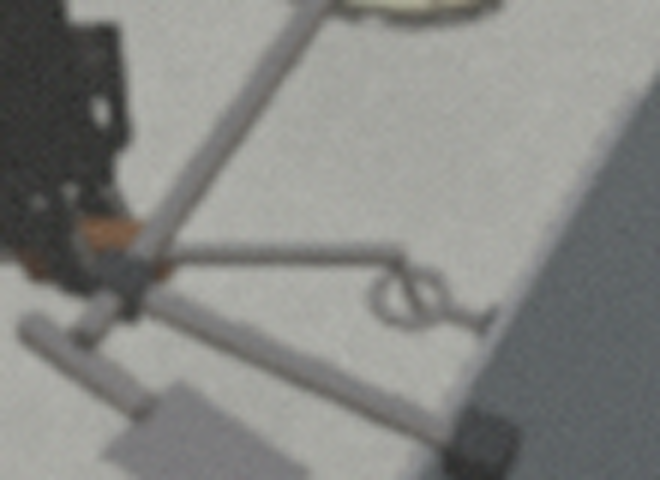

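View pics/top9.png

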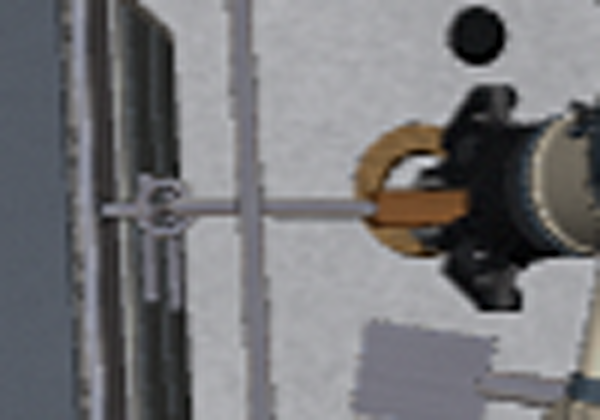

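```bash
cat >> h.py <<'E'
N=np.array([-.093,.9957,0]); HG=np.array([.5055,.3055,.2])
def eyeat(th): return HG-N*(.042*np.cos(th)+.113*np.sin(th))+np.array([0,0,.113*np.cos(th)-.042*np.sin(th)])
def arc(ths,lead=0.0):
    s=stat();R=s["eef_rot"];p=s["eef_pos"]; pr=p-.16*R[:,1]+.0035*R[:,2]
    print("tilt",np.degrees(np.arccos(-R[2,2])),"prong",pr,"vs hinge out",-(pr-HG)@N, "z",pr[2]-.2, "theta_est",np.arctan2(-(pr-HG)@N,pr[2]-.2)-np.arctan2(.042,.113))
    q=pr
    for th in ths:
        e=eyeat(th)-lead*R[:,2]*0; print(round(th,2),(R.T@(e-q)*1000).round(1)); q=e
E
python3 -m creep '[{"dx":0,"dy":0,"dz":5,"yaw":0.0,"hand":0},{"dx":0,"dy":0,"dz":4,"yaw":0.0,"hand":0}]'
python3 -c "
from h import *
arc(np.linspace(.067,1.5,12))"
```

```text
clock: 17.37
eef_pos: [0.518, 0.1225, 0.2204]
eef_rot: [[0.998, 0.065, 0.002], [0.054, -0.846, 0.531], [0.036, -0.53, -0.847]]
force: [-2.0, -4.4, -1.2]
finger_gap: 0.0209
t 17.37 tcp [0.518  0.1225 0.2204] z [ 0.0018  0.5312 -0.8472] x [0.9979 0.054  0.0359] F [-2.  -4.4 -1.2] gap 0.0209 J [-10.2  -7.2  89.2  32.3 102.1  -8.1]
tilt 32.08624771886877 prong [0.5076 0.2596 0.3022] vs hinge out 0.0458731571089731 z 0.10220873270684566 theta_est 0.06601279251180114
0.07 [ 2.6 -1.1 -8.3]
0.2 [ 0.3 15.7 -1.1]
0.33 [ 0.2 15.7  0.9]
0.46 [ 0.1 15.4  3. ]
0.59 [-0.  14.9  4.9]
0.72 [-0.2 14.1  6.8]
0.85 [-0.3 13.1  8.6]
0.98 [-0.4 11.9 10.2]
1.11 [-0.5 10.5 11.7]
1.24 [-0.5  8.9 12.9]
1.37 [-0.6  7.1 14. ]
1.5 [-0.7  5.2 14.8]
```

```bash
python3 -m creep '[{"dx":0,"dy":8,"dz":-0.5,"yaw":0.0,"hand":0},{"dx":0,"dy":8,"dz":-0.5,"yaw":0.0,"hand":0},{"dx":0,"dy":8,"dz":0.5,"yaw":0.0,"hand":0},{"dx":0,"dy":8,"dz":0.5,"yaw":0.0,"hand":0}]'
python3 - <<'E'
from h import *
arc(np.linspace(.33,1.5,10))
import cv2
s=r.read_state();im=r.grab_frame("side")[...,::-1]; c=im[195:275,310:420]
cv2.imwrite(f"pics/sidea.png",cv2.resize(c,None,fx=6,fy=6,interpolation=cv2.INTER_CUBIC))
E
```

```text
clock: 17.7
eef_pos: [0.5205, 0.0959, 0.2039]
eef_rot: [[0.998, 0.07, 0.003], [0.057, -0.844, 0.534], [0.04, -0.532, -0.846]]
force: [0.7, 3.3, -2.1]
finger_gap: 0.0208
t 17.7 tcp [0.5205 0.0959 0.2039] z [ 0.0032  0.5336 -0.8457] x [0.9975 0.0574 0.04  ] F [ 0.7  3.3 -2.1] gap 0.0208 J [-13.1  -6.2  90.   32.2 102.1 -11.8]
tilt 32.24948097689411 prong [0.5093 0.2328 0.2861] vs hinge out 0.07278425973971143 z 0.08608336506458042 theta_est 0.34602296402419724
0.33 [ 3.4 -0.8 -7.8]
0.46 [-0.  15.4  3. ]
0.59 [-0.1 14.9  4.9]
0.72 [-0.2 14.1  6.8]
0.85 [-0.3 13.1  8.6]
0.98 [-0.4 11.9 10.2]
1.11 [-0.5 10.5 11.6]
1.24 [-0.6  8.9 12.9]
1.37 [-0.7  7.1 13.9]
1.5 [-0.7  5.2 14.7]
```

View pics/sidea.png

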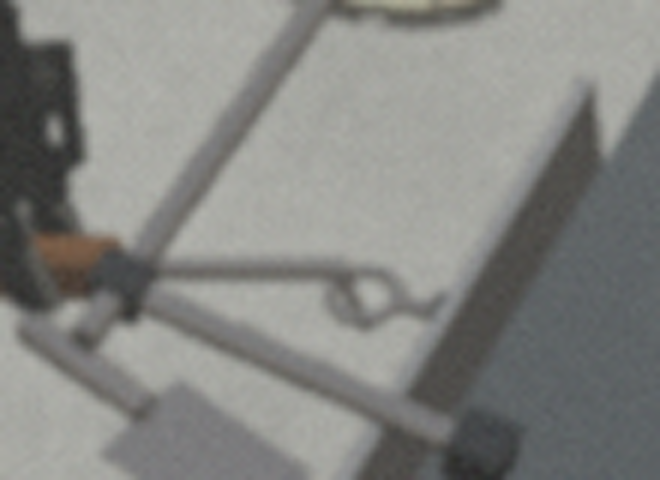

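```bash
python3 -m creep '[{"dx":-0.5,"dy":8,"dz":1,"yaw":0.0,"hand":0},{"dx":-0.5,"dy":8,"dz":1,"yaw":0.0,"hand":0},{"dx":-0.5,"dy":8,"dz":2,"yaw":0.0,"hand":0},{"dx":-0.5,"dy":8,"dz":2,"yaw":0.0,"hand":0},{"dx":-0.5,"dy":7.5,"dz":3,"yaw":0.0,"hand":0},{"dx":-0.5,"dy":7,"dz":3.5,"yaw":0.0,"hand":0}]'
python3 - <<'E'
from h import *
arc(np.linspace(.72,1.5,7))
import cv2
s=r.read_state();im=r.grab_frame("side")[...,::-1]; c=im[195:275,310:420]
cv2.imwrite(f"pics/sideb.png",cv2.resize(c,None,fx=6,fy=6,interpolation=cv2.INTER_CUBIC))
E
```

```text
clock: 18.25
eef_pos: [0.5212, 0.0587, 0.1635]
eef_rot: [[0.998, 0.067, 0.004], [0.054, -0.844, 0.534], [0.039, -0.533, -0.845]]
force: [0.8, 5.8, -1.6]
finger_gap: 0.021
t 18.25 tcp [0.5212 0.0587 0.1635] z [ 0.0037  0.5343 -0.8453] x [0.9978 0.0543 0.0387] F [ 0.8  5.8 -1.6] gap 0.021 J [-17.   -4.4  92.3  31.4 100.5 -17.2]
tilt 32.29749294590485 prong [0.5106 0.1955 0.2458] vs hinge out 0.11000547745292588 z 0.04576339133117899 theta_est 0.8207067089172602
0.72 [ 5.5 -9.5 -7.4]
0.85 [-0.3 13.1  8.6]
0.98 [-0.4 11.9 10.2]
1.11 [-0.5 10.5 11.6]
1.24 [-0.6  8.9 12.9]
1.37 [-0.7  7.1 13.9]
1.5 [-0.7  5.3 14.7]
```

View pics/sideb.png

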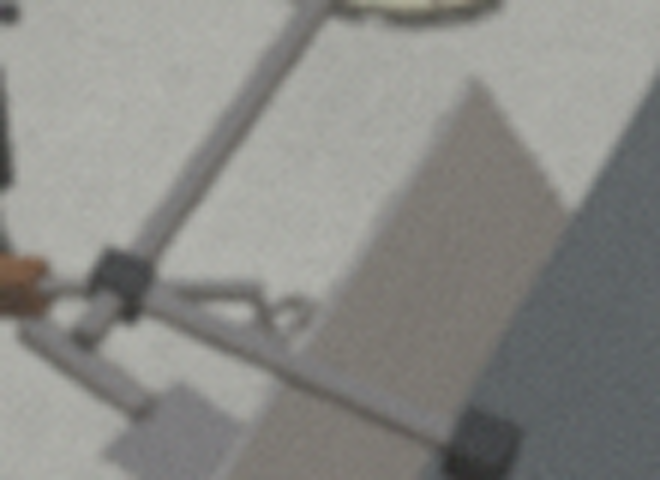

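```bash
python3 -m creep '[{"dx":1,"dy":6.5,"dz":4,"yaw":0.0,"hand":0},{"dx":1,"dy":6,"dz":4.5,"yaw":0.0,"hand":0},{"dx":1,"dy":6,"dz":5,"yaw":0.0,"hand":0},{"dx":1,"dy":5.5,"dz":5.5,"yaw":0.0,"hand":0},{"dx":0,"dy":5,"dz":6,"yaw":0.0,"hand":0}]'
python3 - <<'E'
from h import *
arc(np.linspace(1.11,1.5,4))
import cv2
s=r.read_state();im=r.grab_frame("side")[...,::-1]; c=im[195:275,310:420]
cv2.imwrite(f"pics/sidec.png",cv2.resize(c,None,fx=6,fy=6,interpolation=cv2.INTER_CUBIC))
E
```

```text
clock: 18.72
eef_pos: [0.526, 0.0476, 0.123]
eef_rot: [[0.998, 0.068, -0.001], [0.058, -0.841, 0.537], [0.036, -0.536, -0.843]]
force: [-0.4, 8.7, -0.4]
finger_gap: 0.021
t 18.72 tcp [0.526  0.0476 0.123 ] z [-0.001   0.5374 -0.8434] x [0.9977 0.0582 0.0359] F [-0.4  8.7 -0.4] gap 0.021 J [-18.   -1.8  94.1  31.   97.7 -20.5]
tilt 32.50422898826225 prong [0.515  0.1841 0.2059] vs hinge out 0.12177163028635382 z 0.005862132575302603 theta_est 1.1668350262400902
1.11 [ 2.  -5.2 -4.6]
1.24 [-0.5  8.9 12.9]
1.37 [-0.6  7.2 13.9]
1.5 [-0.7  5.3 14.7]
```

View pics/sidec.png

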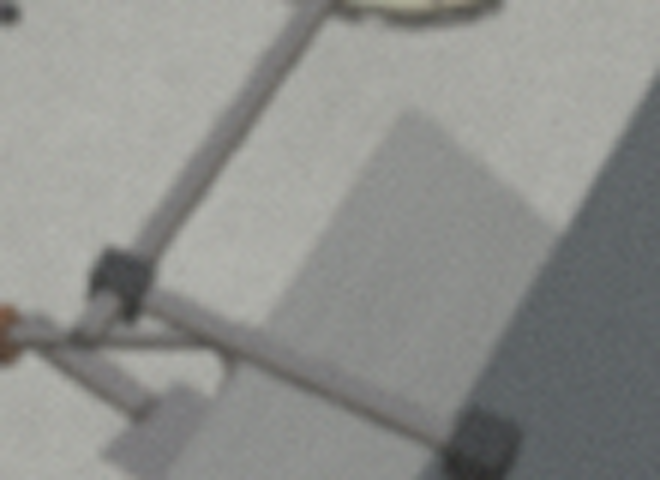

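```bash
python3 -m creep '[{"dx":0,"dy":4.5,"dz":6.5,"yaw":0.0,"hand":0},{"dx":0,"dy":4,"dz":7,"yaw":0.0,"hand":0},{"dx":0,"dy":4,"dz":7,"yaw":0.0,"hand":0},{"dx":0,"dy":3.5,"dz":7,"yaw":0.0,"hand":0}]'
python3 - <<'E'
from h import *
arc([1.5])
import cv2
im=r.grab_frame("side")[...,::-1]; c=im[195:295,280:420]
cv2.imwrite(f"pics/sided.png",cv2.resize(c,None,fx=5,fy=5,interpolation=cv2.INTER_CUBIC))
im=r.grab_frame("wrist")[...,::-1]; cv2.imwrite(f"pics/wristd.png",im)
E
```

```text
clock: 19.1
eef_pos: [0.5262, 0.0528, 0.0887]
eef_rot: [[0.997, 0.072, -0.005], [0.064, -0.836, 0.545], [0.035, -0.544, -0.839]]
force: [-1.6, 8.2, 1.2]
finger_gap: 0.021
t 19.1 tcp [0.5262 0.0528 0.0887] z [-0.0054  0.5448 -0.8386] x [0.9974 0.0635 0.0348] F [-1.6  8.2  1.2] gap 0.021 J [-17.7  -0.3  96.3  31.3  94.7 -22.3]
tilt 33.010546498377614 prong [0.5146 0.1885 0.1728] vs hinge out 0.11731959011940832 z -0.027207515510502017 theta_est 1.4428193651838115
1.5 [1.5 2.3 6.6]
```

View pics/sided.png

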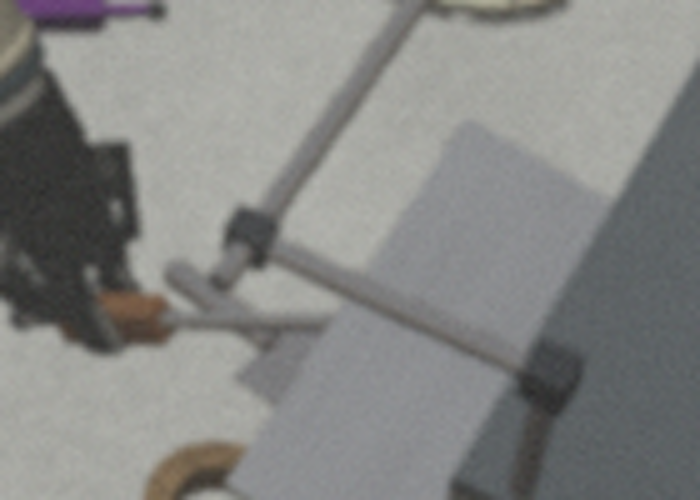

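View pics/wristd.png

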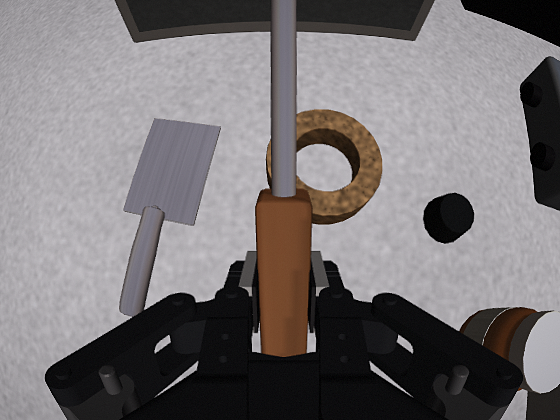

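```bash
python3 -m creep '[{"dx":0,"dy":3.5,"dz":6.5,"yaw":0.0,"hand":0},{"dx":0,"dy":3.5,"dz":6.5,"yaw":0.0,"hand":0}]'
python3 -m creep '[{"dx":0,"dy":3.5,"dz":6,"yaw":0.0,"hand":0}]'
python3 -m creep '[{"dx":0,"dy":3.5,"dz":6,"yaw":0.0,"hand":0}]'
python3 -c "
from h import *
arc([1.5])"
```

```text
clock: 19.37
eef_pos: [0.5264, 0.0576, 0.0747]
eef_rot: [[0.997, 0.076, -0.007], [0.067, -0.832, 0.551], [0.036, -0.55, -0.834]]
force: [-1.8, 11.0, 3.2]
finger_gap: 0.0205
clock: 19.45
eef_pos: [0.5266, 0.0603, 0.0689]
eef_rot: [[0.997, 0.078, -0.008], [0.07, -0.829, 0.556], [0.037, -0.554, -0.831]]
force: [-1.7, 9.4, 6.1]
finger_gap: 0.0207
clock: 19.53
eef_pos: [0.5271, 0.063, 0.0633]
eef_rot: [[0.997, 0.081, -0.008], [0.072, -0.825, 0.56], [0.039, -0.559, -0.828]]
force: [-1.2, 5.5, 5.2]
finger_gap: 0.0208
t 19.53 tcp [0.5271 0.063  0.0633] z [-0.0081  0.56   -0.8285] x [0.9967 0.0718 0.0387] F [-1.2  5.5  5.2] gap 0.0208 J [-17.1   1.2  97.9  32.2  92.3 -23.9]
tilt 34.05679563486223 prong [0.5141 0.197  0.1498] vs hinge out 0.10878399427866012 z -0.05021750442543235 theta_est 1.6474180895652875
1.5 [  2.3  -3.4 -17.3]
```

Run:
```python
from h import *
import cv2
Lr=np.array([.9957,.093,0])
im=r.grab_frame("side")[...,::-1].copy(); tp=r.grab_frame("top")[...,::-1].copy()
for n,I,o in(("side",im,(280,195)),("top",tp,(150,150))):
    c=I[o[1]:o[1]+110,o[0]:o[0]+140]; Z=cv2.resize(c,None,fx=5,fy=5,interpolation=cv2.INTER_CUBIC)
    ci=r.camera_info(n)
    for th in(1.2,1.35,1.5):
        for sgn in(-1,1):
            for dx in(0,):
                e=HG-N*(.125*np.sin(th))+np.array([0,0,.125*np.cos(th)])+sgn*.145*Lr
                q=ci["intrinsics"]@(ci["R"]@e+ci["t"]);q=(q[:2]/q[2]-o)*5;print(n,th,sgn,q.round(0))
    cv2.imwrite(f"pics/{n}e.png",Z)
```

```text
side 1.2 -1 [470.  91.]
side 1.2 1 [225. 461.]
side 1.35 -1 [457. 108.]
side 1.35 1 [213. 476.]
side 1.5 -1 [448. 128.]
side 1.5 1 [206. 494.]
top 1.2 -1 [309. 478.]
top 1.2 1 [287.  72.]
top 1.35 -1 [321. 477.]
top 1.35 1 [298.  77.]
top 1.5 -1 [328. 477.]
top 1.5 1 [306.  81.]
```

View pics/sidee.png

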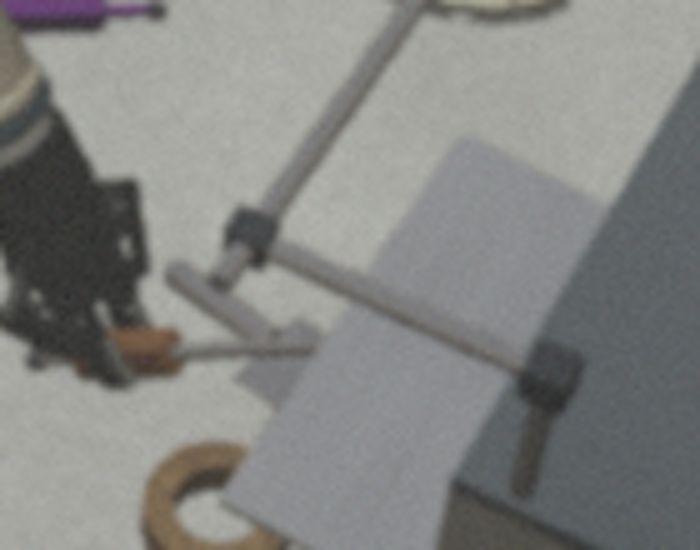

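View pics/tope.png

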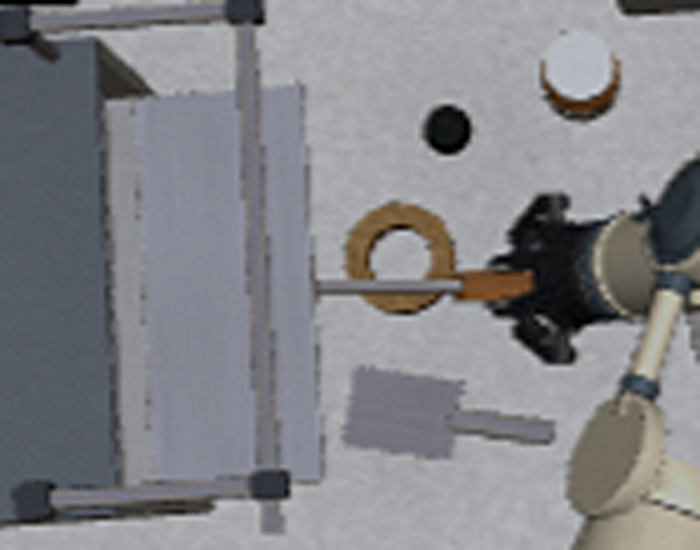

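```bash
python3 -m creep '[{"dx":0,"dy":4,"dz":6,"yaw":0.0,"hand":0},{"dx":0,"dy":4,"dz":6,"yaw":0.0,"hand":0}]'
python3 - <<'E'
from h import *
import cv2
arc([1.5])
im=r.grab_frame("side")[...,::-1].copy()
cv2.imwrite(f"pics/sidef.png",cv2.resize(im[195:305,280:420],None,fx=5,fy=5,interpolation=cv2.INTER_CUBIC))
im=r.grab_frame("wrist")[...,::-1];cv2.imwrite(f"pics/wristf.png",im)
E
```

```text
clock: 19.8
eef_pos: [0.5284, 0.0683, 0.0531]
eef_rot: [[0.996, 0.088, -0.008], [0.076, -0.818, 0.57], [0.044, -0.569, -0.822]]
force: [-2.1, 12.5, 10.4]
finger_gap: 0.0209
t 19.8 tcp [0.5284 0.0683 0.0531] z [-0.0078  0.5701 -0.8215] x [0.9961 0.0764 0.0436] F [-2.1 12.5 10.4] gap 0.0209 J [-16.9   2.   98.4  32.9  91.2 -24.8]
tilt 34.764201733385505 prong [0.5144 0.2012 0.1412] vs hinge out 0.10466841461900588 z -0.05881147727662375 theta_est 1.726859446818642
1.5 [  2.1  -5.1 -26.7]
```

View pics/sidef.png

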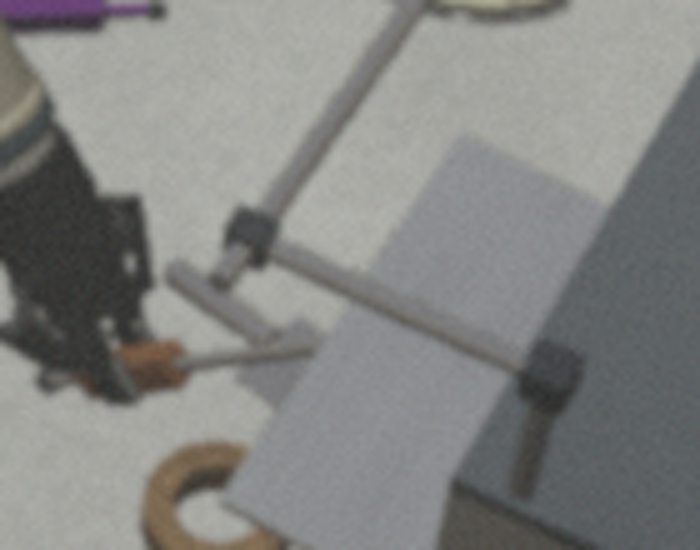

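View pics/wristf.png

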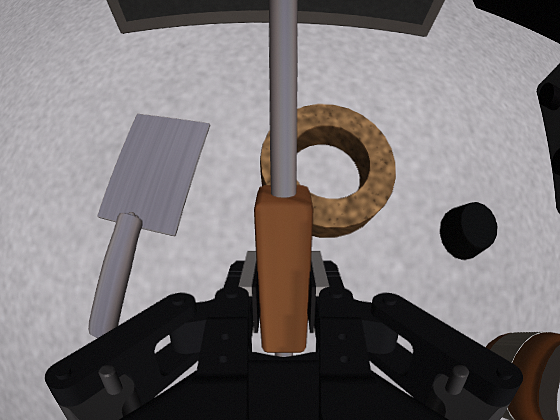

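```bash
python3 -m creep '[{"dx":0,"dy":-3,"dz":-5,"yaw":0.0,"hand":0},{"dx":0,"dy":0,"dz":-4,"yaw":0.0,"hand":0}]'
python3 -m creep '[{"dx":0,"dy":0.5,"dz":-6,"yaw":0.0,"hand":0},{"dx":0,"dy":0.7,"dz":-6,"yaw":0.0,"hand":0}]'
python3 - <<'E'
from h import *
import cv2
im=r.grab_frame("side")[...,::-1].copy()
cv2.imwrite(f"pics/sideg.png",cv2.resize(im[195:305,280:420],None,fx=5,fy=5,interpolation=cv2.INTER_CUBIC))
stat()
E
```

```text
clock: 20.07
eef_pos: [0.5276, 0.0661, 0.0607]
eef_rot: [[0.996, 0.088, -0.01], [0.078, -0.818, 0.57], [0.041, -0.569, -0.822]]
force: [0.1, -0.5, -1.9]
finger_gap: 0.0209
clock: 20.23
eef_pos: [0.5274, 0.0566, 0.069]
eef_rot: [[0.996, 0.087, -0.011], [0.078, -0.82, 0.568], [0.04, -0.566, -0.823]]
force: [-0.5, -0.2, -1.6]
finger_gap: 0.0209
t 20.28 tcp [0.528  0.0557 0.07  ] z [-0.0098  0.5672 -0.8236] x [0.9962 0.0771 0.0412] F [ 0.7 -0.6 -1.2] gap 0.0207 J [-18.1   1.5  97.   32.5  93.5 -24.7]
```

View pics/sideg.png

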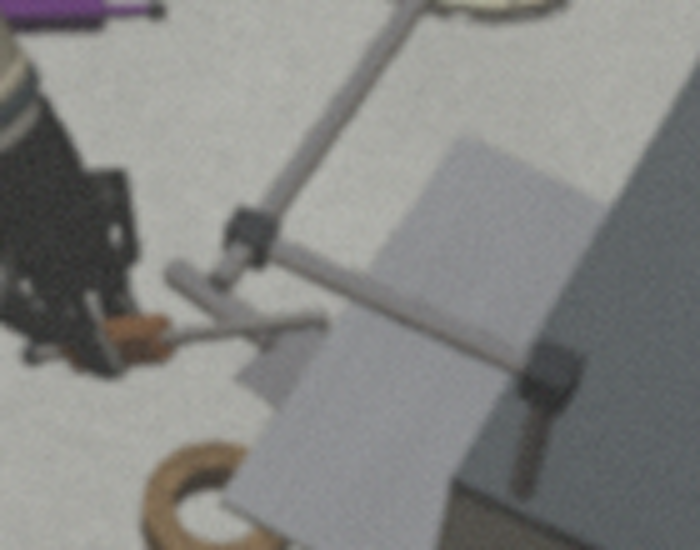

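```bash
python3 -m creep '[{"dx":0,"dy":1,"dz":-7,"yaw":0.0,"hand":0},{"dx":0,"dy":1,"dz":-7,"yaw":0.0,"hand":0},{"dx":0,"dy":1,"dz":-7,"yaw":0.0,"hand":0},{"dx":0,"dy":1,"dz":-7,"yaw":0.0,"hand":0}]'
python3 - <<'E'
from h import *
import cv2
im=r.grab_frame("side")[...,::-1].copy()
cv2.imwrite(f"pics/sideh.png",cv2.resize(im[195:305,280:420],None,fx=5,fy=5,interpolation=cv2.INTER_CUBIC))
im=r.grab_frame("wrist")[...,::-1];cv2.imwrite(f"pics/wristh.png",im)
stat()
E
```

```text
clock: 20.62
eef_pos: [0.5283, 0.0335, 0.0914]
eef_rot: [[0.996, 0.085, -0.01], [0.075, -0.821, 0.566], [0.04, -0.565, -0.824]]
force: [0.4, 0.6, -0.8]
finger_gap: 0.0211
t 20.72 tcp [0.5291 0.0331 0.0923] z [-0.0079  0.5655 -0.8247] x [0.9963 0.0747 0.0417] F [ 0.3  0.1 -2.4] gap 0.0209 J [-20.2   1.4  94.7  32.1  96.5 -25.2]
```

View pics/sideh.png

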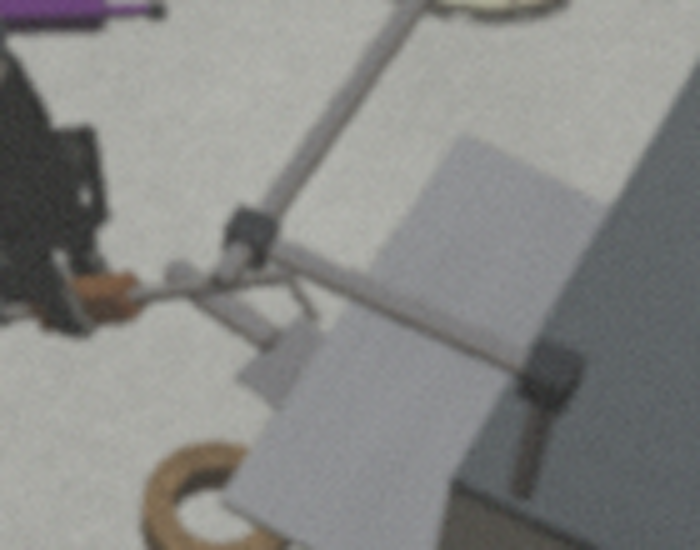

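View pics/wristh.png

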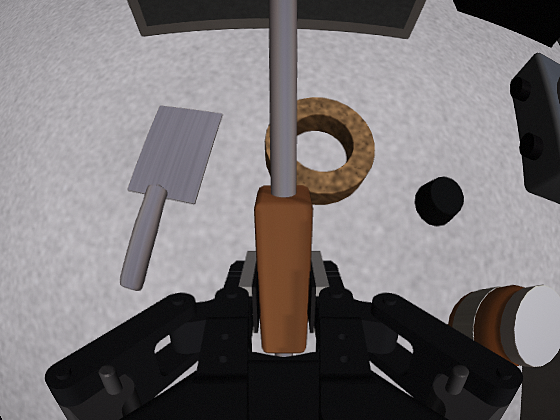

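Run:
```python
from h import *
seq([[.52,-.06,.2],[.40,-.30,.40],[.2,-.45,.45],[-.005,-.5,.47]],38)
```

```text
t 20.72 tcp [0.5291 0.0331 0.0923] z [-0.0079  0.5655 -0.8247] x [0.9963 0.0747 0.0417] F [ 0.3  0.1 -2.4] gap 0.0209 J [-20.2   1.4  94.7  32.1  96.5 -25.2]
4 x [ -2.9   3.7 -35.4]
9 x [-14.4   8.2 -33.3]
7 x [-29.8  11.1 -17.8]
6 x [-34.5   2.1  -7.2]
```

```bash
python3 -m creep '[{"dx":-3,"dy":4,"dz":-30,"yaw":0.0,"hand":0},{"dx":-3,"dy":4,"dz":-35,"yaw":0.0,"hand":0},{"dx":-3,"dy":4,"dz":-35,"yaw":0.0,"hand":0},{"dx":-3,"dy":4,"dz":-35,"yaw":0.0,"hand":0},{"dx":-14,"dy":8,"dz":-33,"yaw":0.0,"hand":0},{"dx":-14,"dy":8,"dz":-33,"yaw":0.0,"hand":0},{"dx":-14,"dy":8,"dz":-33,"yaw":0.0,"hand":0},{"dx":-14,"dy":8,"dz":-33,"yaw":0.0,"hand":0},{"dx":-14,"dy":8,"dz":-33,"yaw":0.0,"hand":0},{"dx":-14,"dy":8,"dz":-33,"yaw":0.0,"hand":0},{"dx":-14,"dy":8,"dz":-33,"yaw":0.0,"hand":0}]'
python3 - <<'E'
from h import *
seq([[.2,-.45,.42],[-.005,-.5,.45]],38)
E
```

```text
clock: 21.63
eef_pos: [0.4244, -0.2473, 0.3523]
eef_rot: [[0.996, 0.086, -0.022], [0.083, -0.816, 0.572], [0.031, -0.571, -0.82]]
force: [-0.1, -0.5, -1.8]
finger_gap: 0.021
t 21.63 tcp [ 0.4244 -0.2473  0.3523] z [-0.0225  0.5715 -0.8203] x [0.996  0.0834 0.0308] F [-0.1 -0.5 -1.8] gap 0.021 J [-48.8   9.3  59.9  30.5 134.9 -37. ]
9 x [-26.5  11.9 -18.5]
6 x [-34.6   1.   -8.1]
```

```bash
python3 -m creep '[{"dx":-26,"dy":12,"dz":-18,"yaw":0.0,"hand":0},{"dx":-26,"dy":12,"dz":-18,"yaw":0.0,"hand":0},{"dx":-26,"dy":12,"dz":-18,"yaw":0.0,"hand":0},{"dx":-26,"dy":12,"dz":-18,"yaw":0.0,"hand":0},{"dx":-26,"dy":12,"dz":-18,"yaw":0.0,"hand":0},{"dx":-26,"dy":12,"dz":-18,"yaw":0.0,"hand":0},{"dx":-26,"dy":12,"dz":-18,"yaw":0.0,"hand":0},{"dx":-26,"dy":12,"dz":-18,"yaw":0.0,"hand":0}]'
python3 - <<'E'
from h import *
seq([[.0,-.5,.40]],38)
E
```

```text
clock: 22.3
eef_pos: [0.2214, -0.4335, 0.4147]
eef_rot: [[0.995, 0.094, -0.015], [0.086, -0.819, 0.568], [0.041, -0.567, -0.823]]
force: [0.8, 0.1, -2.6]
finger_gap: 0.0209
t 22.3 tcp [ 0.2214 -0.4335  0.4147] z [-0.0153  0.5679 -0.8229] x [0.9955 0.086  0.0408] F [ 0.8  0.1 -2.6] gap 0.0209 J [-73.   20.7  40.   18.6 151.7 -64.8]
7 x [-32.4   6.   -3.2]
```

```bash
python3 -m creep '[{"dx":-36,"dy":6,"dz":-3,"yaw":0.0,"hand":0},{"dx":-36,"dy":6,"dz":-3,"yaw":0.0,"hand":0},{"dx":-36,"dy":6,"dz":-3,"yaw":0.0,"hand":0},{"dx":-36,"dy":6,"dz":-3,"yaw":0.0,"hand":0},{"dx":-36,"dy":6,"dz":-3,"yaw":0.0,"hand":0}]'
python3 - <<'E'
from h import *
stat()
E
```

```text
clock: 22.72
eef_pos: [0.0398, -0.4934, 0.3963]
eef_rot: [[0.996, 0.083, -0.012], [0.076, -0.833, 0.548], [0.036, -0.547, -0.837]]
force: [0.7, -0.0, -1.4]
finger_gap: 0.0207
t 22.72 tcp [ 0.0398 -0.4934  0.3963] z [-0.0117  0.5478 -0.8365] x [0.9965 0.0758 0.0358] F [ 0.7 -0.  -1.4] gap 0.0207 J [-89.2  22.6  39.   -0.5 151.6 -94.5]
```

```bash
python3 -m creep '[{"dx":-2,"dy":33,"dz":-22,"yaw":0.0,"hand":0},{"dx":-2,"dy":33,"dz":-22,"yaw":0.0,"hand":0},{"dx":-2,"dy":33,"dz":-22,"yaw":0.0,"hand":0},{"dx":-2,"dy":33,"dz":-22,"yaw":0.0,"hand":0}]'
python3 - <<'E'
from h import *
stat()
E
```

```text
clock: 23.05
eef_pos: [0.0322, -0.6177, 0.3505]
eef_rot: [[0.997, 0.076, -0.003], [0.068, -0.865, 0.497], [0.035, -0.495, -0.868]]
force: [3.5, -47.5, 25.9]
finger_gap: 0.0208
t 23.05 tcp [ 0.0322 -0.6177  0.3505] z [-0.0033  0.4967 -0.8679] x [0.9971 0.0677 0.035 ] F [  3.5 -47.5  25.9] gap 0.0208 J [-90.   46.3   9.7  -0.5 153.8 -94.8]
```

```bash
python3 -m creep '[{"dx":0,"dy":8,"dz":-20,"yaw":0.0,"hand":0},{"dx":0,"dy":10,"dz":-30,"yaw":0.0,"hand":0},{"dx":0,"dy":10,"dz":-30,"yaw":0.0,"hand":0}]'
python3 - <<'E'
from h import *
stat()
E
```

```text
clock: 23.3
eef_pos: [0.031, -0.6189, 0.3448]
eef_rot: [[0.997, 0.079, 0.002], [0.067, -0.86, 0.506], [0.042, -0.504, -0.863]]
force: [-0.1, -8.2, -9.9]
finger_gap: 0.0208
t 23.3 tcp [ 0.031  -0.6189  0.3448] z [ 0.002   0.5059 -0.8626] x [0.9969 0.0669 0.0415] F [-0.1 -8.2 -9.9] gap 0.0208 J [-90.3  46.7   9.9  -0.  153.7 -94.8]
```

```bash
python3 -m creep '[{"dx":-1,"dy":34,"dz":-18,"yaw":0.0,"hand":0},{"dx":-1,"dy":34,"dz":-18,"yaw":0.0,"hand":0},{"dx":-1,"dy":34,"dz":-18,"yaw":0.0,"hand":0}]'
python3 - <<'E'
from h import *
stat()
E
```

```text
clock: 23.55
eef_pos: [0.032, -0.6231, 0.3279]
eef_rot: [[0.996, 0.083, 0.008], [0.066, -0.843, 0.534], [0.051, -0.531, -0.846]]
force: [-0.4, -2.8, -5.3]
finger_gap: 0.0208
t 23.55 tcp [ 0.032  -0.6231  0.3279] z [ 0.0079  0.5338 -0.8456] x [0.9965 0.0664 0.0512] F [-0.4 -2.8 -5.3] gap 0.0208 J [-90.3  48.5   9.7   0.6 154.1 -94.5]
```

```bash
python3 -m creep '[{"dx":-2,"dy":10,"dz":30,"yaw":0.0,"hand":0},{"dx":-2,"dy":14,"dz":34,"yaw":0.0,"hand":0},{"dx":-2,"dy":14,"dz":34,"yaw":0.0,"hand":0},{"dx":-2,"dy":14,"dz":34,"yaw":0.0,"hand":0}]'
python3 - <<'E'
from h import *
stat()
E
```

```text
clock: 23.88
eef_pos: [0.0302, -0.6022, 0.1912]
eef_rot: [[0.996, 0.084, 0.009], [0.067, -0.847, 0.528], [0.052, -0.525, -0.849]]
force: [-0.3, -1.5, -1.6]
finger_gap: 0.0205
t 23.88 tcp [ 0.0302 -0.6022  0.1912] z [ 0.0093  0.5278 -0.8493] x [0.9964 0.0668 0.0524] F [-0.3 -1.5 -1.6] gap 0.0205 J [-90.5  35.3  42.9   0.4 133.6 -95. ]
```

```bash
python3 -m creep '[{"dx":-2,"dy":30,"dz":-19,"yaw":0.0,"hand":0},{"dx":-2,"dy":30,"dz":-19,"yaw":0.0,"hand":0}]' | grep force
python3 -m creep '[{"dx":-1,"dy":16,"dz":-10,"yaw":0.0,"hand":0},{"dx":-1,"dy":16,"dz":-10,"yaw":0.0,"hand":0}]' |grep force
python3 - <<'E'
from h import *
stat()
E
```

```text
force: [-0.9, -1.8, 2.2]
force: [-0.3, -1.4, -0.4]
t 24.22 tcp [ 0.0327 -0.6679  0.1299] z [ 0.0113  0.6564 -0.7544] x [0.9962 0.0578 0.0652] F [-0.3 -1.4 -0.4] gap 0.0206 J [-90.3  61.3  13.7   0.8 146.  -94.6]
```

```bash
cat > fk.py <<'E'
import numpy as np
from scipy.optimize import least_squares
D=np.array([[5.22,70.514,104.267,.600,.231],[10.0,31.8,137.5,.514,.535],[37.5,9.8,127.8,.7327,.4209],[26.2,9.7,108.9,.768,.6088],[46.3,9.7,153.8,.6185,.3505],[35.3,42.9,133.6,.603,.1912],[61.3,13.7,146,.6687,.1299],[-.8,80,100.7,.5635,.1984],[33.6,9.723,123.7,.7375,.4755],[46.7,9.9,153.7,.6197,.3448]])
def fk(p,q):
    a,h,L1,L2,T,c=p;q=np.radians(q);s=q[...,0]+q[...,1]
    r=a+L1*np.sin(q[...,0])+L2*np.sin(s+c)+T*np.sin(s+q[...,2]); z=h+L1*np.cos(q[...,0])+L2*np.cos(s+c)+T*np.cos(s+q[...,2]); return r,z
f=lambda p:np.r_[fk(p,D[:,:3])[0]-D[:,3],fk(p,D[:,:3])[1]-D[:,4]]
o=least_squares(f,[0,.3,.4,.4,.2,0]);P=o.x
if __name__=="__main__": print(P.round(4),abs(o.fun).max())
E
python3 fk.py
```

```text
[0.0008 0.157  0.3727 0.5671 0.341  0.1713] 0.00041351974046055506
```

```bash
python3 -m creep '[{"dx":-1,"dy":10,"dz":-12,"yaw":0.0,"hand":0},{"dx":-1,"dy":14,"dz":-18,"yaw":0.0,"hand":0},{"dx":-1,"dy":22,"dz":-30,"yaw":0.0,"hand":0}]'|grep force
python3 -c "
from h import *
s=stat();print(s['joints'])"
python3 -m creep '[{"dx":-1,"dy":22,"dz":-30,"yaw":0.0,"hand":0},{"dx":-1,"dy":22,"dz":-30,"yaw":0.0,"hand":0}]'|grep force
python3 -c "
from h import *
s=stat();print(s['joints'])"
```

```text
force: [0.3, 0.9, -2.8]
t 24.47 tcp [ 0.0316 -0.679   0.1121] z [ 0.0144  0.6539 -0.7565] x [0.9961 0.0564 0.0677] F [ 0.3  0.9 -2.8] gap 0.0206 J [-90.5  64.9   9.8   0.9 146.2 -94.6]
[-90.4639  64.8572   9.7991   0.9361 146.1849 -94.5604]
force: [0.6, -0.3, -1.6]
t 24.63 tcp [ 0.0308 -0.6874  0.1132] z [ 0.0172  0.6226 -0.7824] x [0.9961 0.057  0.0673] F [ 0.6 -0.3 -1.6] gap 0.0208 J [-90.6  64.3   9.7   1.1 144.5 -94.5]
[-90.5749  64.2681   9.7284   1.0823 144.5149 -94.5339]
```

```bash
python3 -m creep '[{"dx":0,"dy":24,"dz":-30,"yaw":0.0,"hand":0},{"dx":0,"dy":25,"dz":-29,"yaw":0.0,"hand":0},{"dx":0,"dy":26,"dz":-28,"yaw":0.0,"hand":0},{"dx":0,"dy":27,"dz":-27,"yaw":0.0,"hand":0},{"dx":0,"dy":28,"dz":-26,"yaw":0.0,"hand":0}]'|grep force
python3 -c "
from h import *
s=stat();print(s['joints'])"
```

```text
force: [0.1, 0.3, -0.7]
t 25.05 tcp [ 0.0346 -0.7154  0.119 ] z [ 0.0249  0.5164 -0.856 ] x [0.9962 0.059  0.0645] F [ 0.1  0.3 -0.7] gap 0.021 J [-90.5  62.3   9.7   1.8 139.1 -93.9]
[-90.5044  62.3084   9.7023   1.779  139.0844 -93.8971]
```

```bash
python3 -m creep '[{"dx":-3,"dy":28,"dz":-28,"yaw":0.0,"hand":0},{"dx":-3,"dy":29,"dz":-27,"yaw":0.0,"hand":0},{"dx":-3,"dy":30,"dz":-26,"yaw":0.0,"hand":0},{"dx":-3,"dy":31,"dz":-25,"yaw":0.0,"hand":0},{"dx":-3,"dy":32,"dz":-23,"yaw":0.0,"hand":0},{"dx":-3,"dy":33,"dz":-22,"yaw":0.0,"hand":0},{"dx":-3,"dy":34,"dz":-20,"yaw":0.0,"hand":0}]'|grep force
python3 -c "
from h import *
s=stat();print(s['joints'])"
```

```text
force: [-0.9, -0.4, -2.3]
t 25.63 tcp [ 0.0214 -0.7664  0.1052] z [ 0.0337  0.3565 -0.9337] x [0.9963 0.0618 0.0595] F [-0.9 -0.4 -2.3] gap 0.0207 J [-91.6  61.5   9.7   1.8 129.7 -94.8]
[-91.5517  61.475    9.7376   1.7872 129.7147 -94.8355]
```

```bash
python3 -m creep '[{"dx":-3,"dy":33,"dz":-23,"yaw":0.0,"hand":0},{"dx":-3,"dy":33,"dz":-23,"yaw":0.0,"hand":0},{"dx":-3,"dy":34,"dz":-22,"yaw":0.0,"hand":0},{"dx":-3,"dy":34,"dz":-21,"yaw":0.0,"hand":0},{"dx":-3,"dy":34,"dz":-20,"yaw":0.0,"hand":0},{"dx":-3,"dy":35,"dz":-19,"yaw":0.0,"hand":0},{"dx":-3,"dy":35,"dz":-18,"yaw":0.0,"hand":0},{"dx":-3,"dy":36,"dz":-17,"yaw":0.0,"hand":0},{"dx":-3,"dy":36,"dz":-16,"yaw":0.0,"hand":0},{"dx":-3,"dy":36,"dz":-15,"yaw":0.0,"hand":0}]'|grep force
python3 -c "
from h import *
s=stat();print(s['joints'])"
```

```text
force: [-0.3, 0.4, -2.2]
t 26.47 tcp [ 0.0075 -0.8501  0.1084] z [ 0.0402  0.0886 -0.9953] x [0.9969 0.0636 0.0459] F [-0.3  0.4 -2.2] gap 0.0205 J [-92.6  59.9   9.7   2.3 115.5 -95.5]
[-92.6174  59.9039   9.7344   2.2906 115.5289 -95.488 ]
```

Run:
```python
from h import *
z=np.array([-.0079,.5655,-.8247]);x=np.array([.9963,.0747,.0417]);y=np.cross(z,x);p=np.array([.5291,.0331,.0923])
ci=r.camera_info("side")
for f in range(0,13,2):
    a=np.radians(f); px=-y*np.cos(a)-z*np.sin(a); pz=-z*np.cos(a)+y*np.sin(a)
    h=p-.0135*z
    o=[]
    for q in (h+.16*px,h+.16*px-.034*pz,h-.076*px):
        c=ci["intrinsics"]@(ci["R"]@q+ci["t"]);o.append(((c[:2]/c[2]-(280,195))*5).round(0))
    print(f,o)
```

```text
0 [array([295., 294.]), array([320., 341.]), array([-11., 296.])]
2 [array([291., 286.]), array([318., 334.]), array([ -9., 300.])]
4 [array([286., 278.]), array([315., 326.]), array([ -6., 303.])]
6 [array([281., 270.]), array([312., 318.]), array([ -4., 306.])]
8 [array([276., 263.]), array([308., 310.]), array([ -2., 310.])]
10 [array([270., 255.]), array([304., 302.]), array([  1., 313.])]
12 [array([265., 247.]), array([300., 294.]), array([  3., 316.])]
```

```bash
python3 -m creep '[{"dx":-3,"dy":37,"dz":-12,"yaw":0.0,"hand":0},{"dx":-3,"dy":37,"dz":-12,"yaw":0.0,"hand":0},{"dx":-3,"dy":37,"dz":-12,"yaw":0.0,"hand":0},{"dx":-3,"dy":37,"dz":-12,"yaw":0.0,"hand":0}]'|grep force
python3 -c "
from h import *
s=stat();print(s['joints'])"
```

```text
force: [0.4, 0.7, -2.1]
t 26.8 tcp [ 0.004  -0.8877  0.1123] z [ 0.0407 -0.0267 -0.9988] x [0.9972 0.0639 0.0389] F [ 0.4  0.7 -2.1] gap 0.0207 J [-92.9  59.6   9.8   2.5 109.3 -95.6]
[-92.8609  59.562    9.7526   2.5464 109.2525 -95.6245]
```

```bash
python3 -m creep '[{"dx":-3,"dy":37,"dz":-12,"yaw":0.0,"hand":0},{"dx":-3,"dy":37,"dz":-12,"yaw":0.0,"hand":0},{"dx":-3,"dy":37,"dz":-12,"yaw":0.0,"hand":0}]'|grep force
python3 -c "
from h import *
s=stat();seq([[.03,-.7,.18],[.25,-.5,.25],[.535,-.18,.24]]);yawto([.978,.209,0])"
```

```text
force: [0.3, -0.0, -2.4]
t 27.05 tcp [ 0.0013 -0.9132  0.1248] z [ 0.0405 -0.1121 -0.9929] x [0.9974 0.0636 0.0335] F [ 0.3 -0.  -2.4] gap 0.0206 J [-93.   58.9   9.8   2.8 105.  -95.7]
t 27.05 tcp [ 0.0013 -0.9132  0.1248] z [ 0.0405 -0.1121 -0.9929] x [0.9974 0.0636 0.0335] F [ 0.3 -0.  -2.4] gap 0.0206 J [-93.   58.9   9.8   2.8 105.  -95.7]
6 x [  7.3 -33.9 -12.9]
8 x [ 29.3 -22.2 -10.4]
11 x [ 27.7 -27.4  -1.3]
yaw -0.1498
```

```bash
python3 -m creep '[{"dx":7,"dy":-32,"dz":-16,"yaw":0.0,"hand":0},{"dx":7,"dy":-32,"dz":-16,"yaw":0.0,"hand":0},{"dx":7,"dy":-32,"dz":-16,"yaw":0.0,"hand":0},{"dx":7,"dy":-32,"dz":-16,"yaw":0.0,"hand":0},{"dx":7,"dy":-32,"dz":-16,"yaw":0.0,"hand":0},{"dx":29,"dy":-22,"dz":-10,"yaw":0.0,"hand":0},{"dx":29,"dy":-22,"dz":-10,"yaw":0.0,"hand":0},{"dx":29,"dy":-22,"dz":-10,"yaw":0.0,"hand":0},{"dx":29,"dy":-22,"dz":-10,"yaw":0.0,"hand":0},{"dx":29,"dy":-22,"dz":-10,"yaw":0.0,"hand":0},{"dx":29,"dy":-22,"dz":-8,"yaw":0.0,"hand":0},{"dx":29,"dy":-22,"dz":-8,"yaw":0.0,"hand":0}]'|grep force
python3 -c "
from h import *
s=stat();seq([[.535,-.18,.24]]);yawto([.978,.209,0])"
```

```text
force: [1.1, 0.6, -1.8]
t 28.05 tcp [ 0.2115 -0.5798  0.2289] z [ 0.0408 -0.1188 -0.9921] x [0.9981 0.0498 0.0351] F [ 1.1  0.6 -1.8] gap 0.0205 J [-73.3   1.2  75.2   0.3  96.4 -76. ]
t 28.05 tcp [ 0.2115 -0.5798  0.2289] z [ 0.0408 -0.1188 -0.9921] x [0.9981 0.0498 0.0351] F [ 1.1  0.6 -1.8] gap 0.0205 J [-73.3   1.2  75.2   0.3  96.4 -76. ]
14 x [ 24.5 -27.2  -3.2]
yaw -0.1637
```

```bash
python3 -m creep '[{"dx":25,"dy":-27,"dz":-4,"yaw":0.0,"hand":0},{"dx":25,"dy":-27,"dz":-4,"yaw":0.0,"hand":0},{"dx":25,"dy":-27,"dz":-4,"yaw":0.0,"hand":0},{"dx":25,"dy":-27,"dz":-4,"yaw":0.0,"hand":0},{"dx":25,"dy":-27,"dz":-4,"yaw":0.0,"hand":0},{"dx":25,"dy":-27,"dz":-4,"yaw":0.0,"hand":0},{"dx":25,"dy":-27,"dz":-4,"yaw":0.0,"hand":0},{"dx":25,"dy":-27,"dz":-4,"yaw":0.0,"hand":0},{"dx":25,"dy":-27,"dz":-4,"yaw":0.0,"hand":0},{"dx":25,"dy":-27,"dz":-4,"yaw":0.0,"hand":0},{"dx":0,"dy":0,"dz":0,"yaw":-0.08,"hand":0},{"dx":0,"dy":0,"dz":0,"yaw":-0.08,"hand":0}]'|grep force
python3 -c "
from h import *
s=stat();seq([[.533,-.183,.2]]);yawto([.978,.209,0])"
```

```text
force: [0.4, -0.3, -1.4]
t 29.05 tcp [ 0.4631 -0.2735  0.26  ] z [ 0.0716 -0.1437 -0.987 ] x [0.9747 0.2202 0.0386] F [ 0.4 -0.3 -1.4] gap 0.0207 J [-31.1 -10.9  83.6  -5.   99.4 -44.8]
t 29.05 tcp [ 0.4631 -0.2735  0.26  ] z [ 0.0716 -0.1437 -0.987 ] x [0.9747 0.2202 0.0386] F [ 0.4 -0.3 -1.4] gap 0.0207 J [-31.1 -10.9  83.6  -5.   99.4 -44.8]
4 x [ 21.4 -20.5  12.8]
yaw 0.0055
```

```bash
python3 -m creep '[{"dx":21,"dy":-20,"dz":13,"yaw":0.0,"hand":0},{"dx":21,"dy":-20,"dz":13,"yaw":0.0,"hand":0},{"dx":21,"dy":-20,"dz":13,"yaw":0.0,"hand":0},{"dx":14,"dy":-14,"dz":13,"yaw":0.0,"hand":0},{"dx":0,"dy":0,"dz":0,"yaw":0,"hand":0}]'|grep force
python3 - <<'E'
from h import *
import cv2
s=stat();seq([[.533,-.183,.15]]);yawto([.978,.209,0])
for n in ["side","top","wrist"]:
    im=r.grab_frame(n)[...,::-1]; cv2.imwrite(f"pics/{n}i.png",im)
    for q in ["handle","prong"]: print(n,q,[(np.round(d["at"],4),round(d["confidence"],2)) for d in r.landmark_of(q,n)][:3])
s=stat()
E
```

```text
force: [-0.1, -0.1, -3.0]
t 29.47 tcp [ 0.5308 -0.1886  0.2053] z [ 0.0883 -0.1503 -0.9847] x [0.9725 0.2268 0.0526] F [-0.1 -0.1 -3. ] gap 0.0206 J [-19.1  -7.5  86.2  -6.5  93.6 -32.8]
t 29.47 tcp [ 0.5308 -0.1886  0.2053] z [ 0.0883 -0.1503 -0.9847] x [0.9725 0.2268 0.0526] F [-0.1 -0.1 -3. ] gap 0.0206 J [-19.1  -7.5  86.2  -6.5  93.6 -32.8]
2 x [ 0.3 -7.1 26.9]
yaw 0.0096
side handle [(array([ 0.5285, -0.1958,  0.2247]), 0.88), (array([0.5509, 0.1434, 0.0029]), 0.75), (array([ 0.2774, -0.1802,  0.0086]), 0.54)]
side prong [(array([ 0.3657, -0.3143,  0.0101]), 0.81), (array([ 0.4934, -0.0391,  0.1643]), 0.65)]
top handle [(array([ 0.2768, -0.1794,  0.0115]), 0.63), (array([0.5047, 0.3079, 0.1986]), 0.18)]
top prong [(array([ 0.3659, -0.3193,  0.0119]), 0.75), (array([ 0.4954, -0.0501,  0.1708]), 0.39)]
wrist handle [(array([ 0.2785, -0.1827,  0.0086]), 0.83), (array([ 0.5304, -0.1961,  0.2261]), 0.81)]
wrist prong []
t 29.92 tcp [ 0.5297 -0.1928  0.2094] z [ 0.0909 -0.1541 -0.9839] x [0.9735 0.2221 0.0552] F [ 0.3 -0.9 -1.1] gap 0.0206 J [-19.5  -7.6  86.   -6.6  93.7 -32.9]
```

View pics/sidei.png

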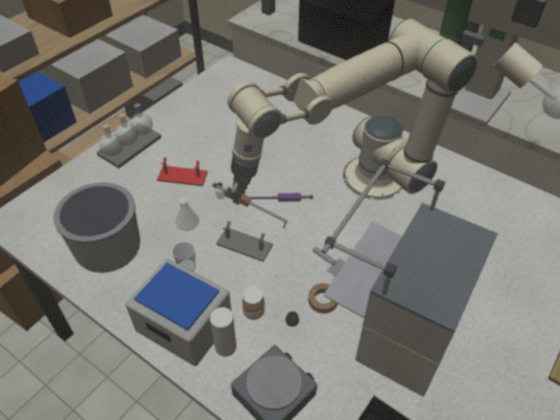

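View pics/wristi.png

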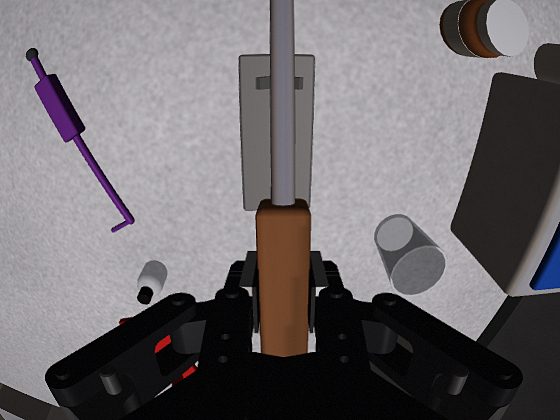

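Run:
```python
from h import *
import cv2
im=cv2.imread("pics/sidei.png");cv2.imwrite("pics/sideiz.png",cv2.resize(im[170:270,190:310],None,fx=6,fy=6,interpolation=cv2.INTER_CUBIC))
z=np.array([.0883,-.1503,-.9847]);x=np.array([.9725,.2268,.0526]);y=np.cross(z,x);p=np.array([.5302,-.190,.2073])
ci=r.camera_info("side")
for f in range(-16,9,4):
    a=np.radians(f); px=-y*np.cos(a)-z*np.sin(a); pz=-z*np.cos(a)+y*np.sin(a)
    h=p-.0135*z
    o=[]
    for q in (h+.16*px,h+.16*px-.034*pz,h-.076*px):
        c=ci["intrinsics"]@(ci["R"]@q+ci["t"]);o.append(((c[:2]/c[2]-(190,170))*6).round(0))
    print(f,o,px[2])
```

```text
-16 [array([556., 337.]), array([527., 370.]), array([162.,  60.])] -0.4311752519457983
-12 [array([565., 326.]), array([540., 362.]), array([159.,  67.])] -0.36729211200504513
-8 [array([572., 313.]), array([551., 352.]), array([156.,  73.])] -0.3016195618146773
-4 [array([579., 300.]), array([562., 341.]), array([154.,  80.])] -0.23447755143784066
0 [array([584., 286.]), array([571., 330.]), array([153.,  87.])] -0.16619319
4 [array([587., 271.]), array([579., 317.]), array([152.,  95.])] -0.0970991520461603
8 [array([590., 255.]), array([585., 303.]), array([152., 102.])] -0.027532056783924425
```

View pics/sideiz.png

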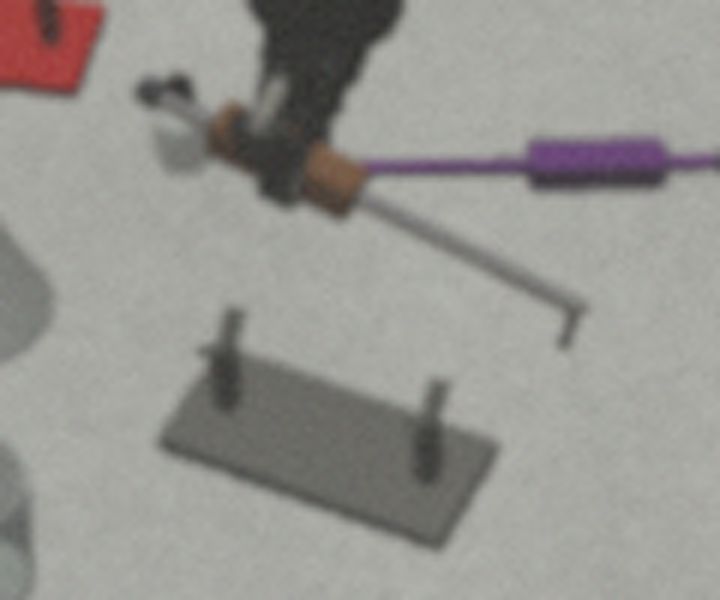

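```bash
python3 -m creep '[{"dx":-30,"dy":-12,"dz":18,"yaw":0.0,"hand":0},{"dx":-30,"dy":-12,"dz":18,"yaw":0.0,"hand":0},{"dx":-30,"dy":-12,"dz":18,"yaw":0.0,"hand":0},{"dx":-25,"dy":-12,"dz":18,"yaw":0.0,"hand":0}]'|grep force
python3 - <<'E'
from h import *
s=stat();seq([[.405,-.12,.07]],20);yawto([.978,.209,0])
E
```

```text
force: [-0.8, 0.3, -1.8]
t 30.25 tcp [ 0.4167 -0.1862  0.1256] z [ 0.0999 -0.1579 -0.9824] x [0.9731 0.2213 0.0634] F [-0.8  0.3 -1.8] gap 0.0207 J [-23.9 -25.8 109.3  -6.   87.6 -36.6]
t 30.25 tcp [ 0.4167 -0.1862  0.1256] z [ 0.0999 -0.1579 -0.9824] x [0.9731 0.2213 0.0634] F [-0.8  0.3 -1.8] gap 0.0207 J [-23.9 -25.8 109.3  -6.   87.6 -36.6]
5 x [ -0.1 -15.2   8.6]
yaw 0.0017
```

```bash
python3 -m creep '[{"dx":-6,"dy":-14,"dz":10,"yaw":0.0,"hand":0},{"dx":-6,"dy":-14,"dz":16,"yaw":0.0,"hand":0},{"dx":-6,"dy":-10,"dz":14,"yaw":0.0,"hand":0},{"dx":0,"dy":0,"dz":10,"yaw":0.0,"hand":0}]'|grep force
python3 - <<'E'
from h import *
import cv2
s=stat();seq([[.395,-.14,.05]],20)
im=r.grab_frame("side")[...,::-1];cv2.imwrite("pics/sidej.png",cv2.resize(im[150:270,200:350],None,fx=5,fy=5,interpolation=cv2.INTER_CUBIC))
E
```

```text
force: [0.5, 0.7, -1.4]
t 30.58 tcp [ 0.3895 -0.1618  0.0641] z [ 0.0975 -0.1587 -0.9825] x [0.9747 0.2148 0.062 ] F [ 0.5  0.7 -1.4] gap 0.0208 J [-22.1 -30.8 118.9  -6.4  83.3 -33.9]
t 30.58 tcp [ 0.3895 -0.1618  0.0641] z [ 0.0975 -0.1587 -0.9825] x [0.9747 0.2148 0.062 ] F [ 0.5  0.7 -1.4] gap 0.0208 J [-22.1 -30.8 118.9  -6.4  83.3 -33.9]
2 x [  4.6 -11.2   5.5]
```

View pics/sidej.png

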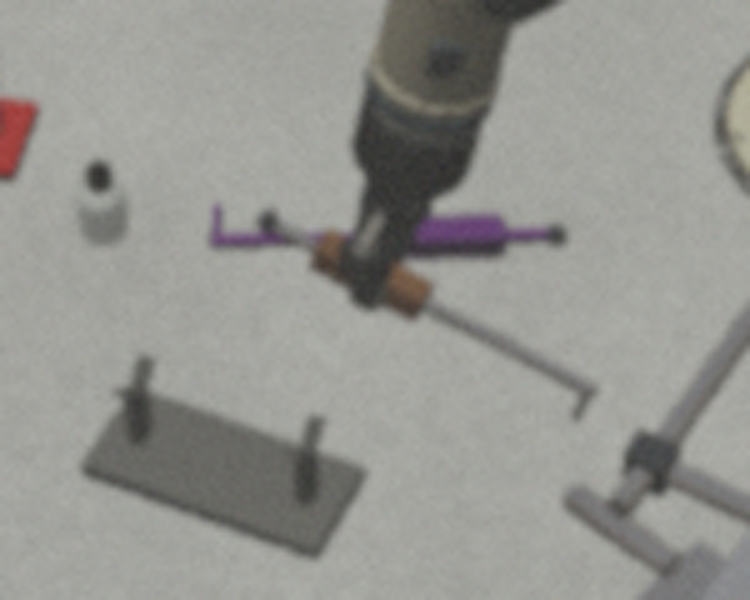

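```bash
python3 -m creep '[{"dx":0,"dy":0,"dz":7,"yaw":0.0,"hand":0},{"dx":0,"dy":1,"dz":7,"yaw":0.0,"hand":0}]'|egrep 'force|pos'
python3 -m creep '[{"dx":0,"dy":1,"dz":7,"yaw":0.0,"hand":0}]'|egrep 'force|pos'
python3 -m creep '[{"dx":0,"dy":1,"dz":7,"yaw":0.0,"hand":0}]'|egrep 'force|pos'
python3 -c "
from h import *
stat()"
```

```text
eef_pos: [0.3922, -0.1665, 0.0504]
force: [-1.2, 0.4, 1.4]
eef_pos: [0.3942, -0.1693, 0.0447]
force: [-0.4, 1.0, 3.0]
eef_pos: [0.3961, -0.1721, 0.0387]
force: [-1.3, -0.4, 1.2]
t 30.97 tcp [ 0.3961 -0.1721  0.0387] z [ 0.1025 -0.1606 -0.9817] x [0.9745 0.2144 0.0667] F [-1.3 -0.4  1.2] gap 0.0208 J [-23.1 -28.5 120.   -6.3  79.4 -34.5]
```

```bash
python3 -m creep '[{"dx":0,"dy":1,"dz":7,"yaw":0.0,"hand":0},{"dx":0,"dy":1,"dz":7,"yaw":0.0,"hand":0}]'|egrep 'force|pos'
python3 -m creep '[{"dx":0,"dy":0,"dz":5,"yaw":0.0,"hand":0}]'|egrep 'force|pos'
python3 - <<'E'
from h import *
import cv2
stat()
im=r.grab_frame("side")[...,::-1];cv2.imwrite("pics/sidek.png",cv2.resize(im[150:270,200:350],None,fx=5,fy=5,interpolation=cv2.INTER_CUBIC))
E
```

```text
eef_pos: [0.3996, -0.1773, 0.0256]
force: [0.6, 1.9, 1.8]
eef_pos: [0.4005, -0.1786, 0.0203]
force: [-0.2, 1.2, 1.9]
t 31.22 tcp [ 0.4005 -0.1786  0.0203] z [ 0.1053 -0.1609 -0.9813] x [0.9745 0.2134 0.0696] F [-0.2  1.2  1.9] gap 0.021 J [-23.8 -26.6 120.6  -6.2  76.7 -34.9]
```

View pics/sidek.png

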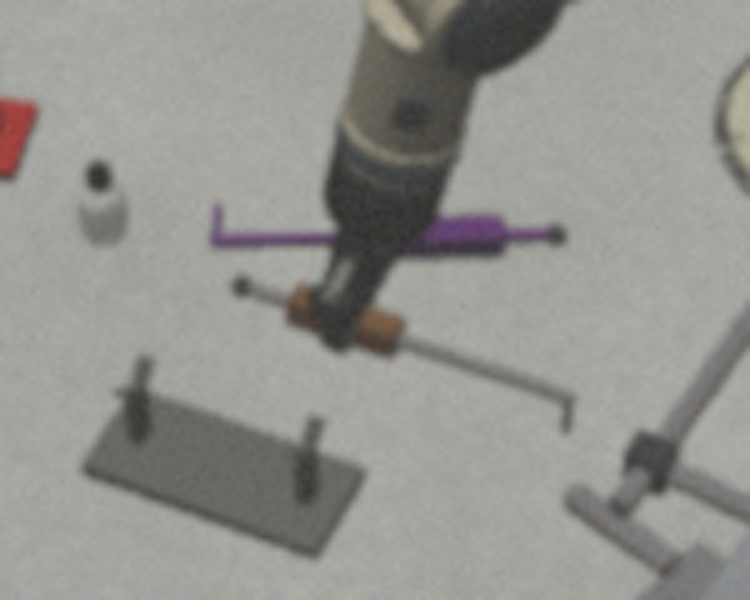

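```bash
python3 - <<'E'
from h import *
stat();seq([[.4,-.178,.12],[.531,-.182,.12]],30); yawto([.978,.209,0])
E
python3 -m creep '[{"dx":-1,"dy":4,"dz":-20,"yaw":0.0,"hand":0},{"dx":-1,"dy":4,"dz":-28,"yaw":0.0,"hand":0},{"dx":-1,"dy":4,"dz":-28,"yaw":0.0,"hand":0},{"dx":-1,"dy":4,"dz":-25,"yaw":0.0,"hand":0}]'|egrep 'force|pos'
python3 - <<'E'
from h import *
stat();seq([[.531,-.182,.12]],30); yawto([.978,.209,0])
E
```

```text
t 31.27 tcp [ 0.4001 -0.1785  0.0193] z [ 0.1042 -0.1606 -0.9815] x [0.9746 0.2133 0.0686] F [ 0.7 -1.   1.9] gap 0.0208 J [-23.8 -26.6 120.7  -6.2  76.7 -34.9]
t 31.27 tcp [ 0.4001 -0.1785  0.0193] z [ 0.1042 -0.1606 -0.9815] x [0.9746 0.2133 0.0686] F [ 0.7 -1.   1.9] gap 0.0208 J [-23.8 -26.6 120.7  -6.2  76.7 -34.9]
4 x [  1.7   4.4 -24.7]
5 x [25.4  6.   2.9]
yaw -0.0075
eef_pos: [0.3839, -0.1775, 0.1124]
force: [0.7, 0.3, -2.1]
t 31.6 tcp [ 0.3839 -0.1775  0.1124] z [ 0.0854 -0.1545 -0.9843] x [0.9758 0.2124 0.0513] F [ 0.7  0.3 -2.1] gap 0.0209 J [-24.6 -30.9 114.   -6.   88.7 -36.9]
t 31.6 tcp [ 0.3839 -0.1775  0.1124] z [ 0.0854 -0.1545 -0.9843] x [0.9758 0.2124 0.0513] F [ 0.7  0.3 -2.1] gap 0.0209 J [-24.6 -30.9 114.   -6.   88.7 -36.9]
5 x [28.6  7.1  1.1]
yaw -0.0049
```

```bash
python3 -m creep '[{"dx":28,"dy":7,"dz":0,"yaw":0.0,"hand":0},{"dx":28,"dy":7,"dz":0,"yaw":0.0,"hand":0},{"dx":28,"dy":7,"dz":0,"yaw":0.0,"hand":0},{"dx":28,"dy":7,"dz":0,"yaw":0.0,"hand":0},{"dx":22,"dy":5,"dz":0,"yaw":0.0,"hand":0},{"dx":0,"dy":0,"dz":0,"yaw":0.0,"hand":0}]'|egrep 'force'
python3 - <<'E'
from h import *
import cv2
stat();seq([[.531,-.182,.09]],30); yawto([.978,.209,0])
r.grab_frame("top")
stat();seq([[.531,-.182,.09]],30);
im=r.grab_frame("side")[...,::-1];cv2.imwrite("pics/sidel.png",cv2.resize(im[170:270,190:310],None,fx=6,fy=6,interpolation=cv2.INTER_CUBIC))
im=r.grab_frame("wrist")[...,::-1];cv2.imwrite("pics/wristl.png",im)
E
```

```text
force: [-1.3, -1.2, -1.3]
t 32.1 tcp [ 0.5292 -0.1844  0.1337] z [ 0.0981 -0.1656 -0.9813] x [0.9756 0.2105 0.062 ] F [-1.3 -1.2 -1.3] gap 0.0208 J [-18.3  -8.2  94.2  -7.3  85.6 -30.1]
t 32.1 tcp [ 0.5292 -0.1844  0.1337] z [ 0.0981 -0.1656 -0.9813] x [0.9756 0.2105 0.062 ] F [-1.3 -1.2 -1.3] gap 0.0208 J [-18.3  -8.2  94.2  -7.3  85.6 -30.1]
2 x [-0.2 -5.  21.3]
yaw -0.0094
t 32.15 tcp [ 0.5276 -0.1844  0.1332] z [ 0.0961 -0.1654 -0.9815] x [0.9758 0.2102 0.0601] F [-0.2  0.4 -2.2] gap 0.0207 J [-18.3  -8.3  94.4  -7.3  85.7 -30.1]
t 32.15 tcp [ 0.5276 -0.1844  0.1332] z [ 0.0961 -0.1654 -0.9815] x [0.9758 0.2102 0.0601] F [-0.2  0.4 -2.2] gap 0.0207 J [-18.3  -8.3  94.4  -7.3  85.7 -30.1]
2 x [ 0.6 -4.8 21.2]
```

View pics/sidel.png

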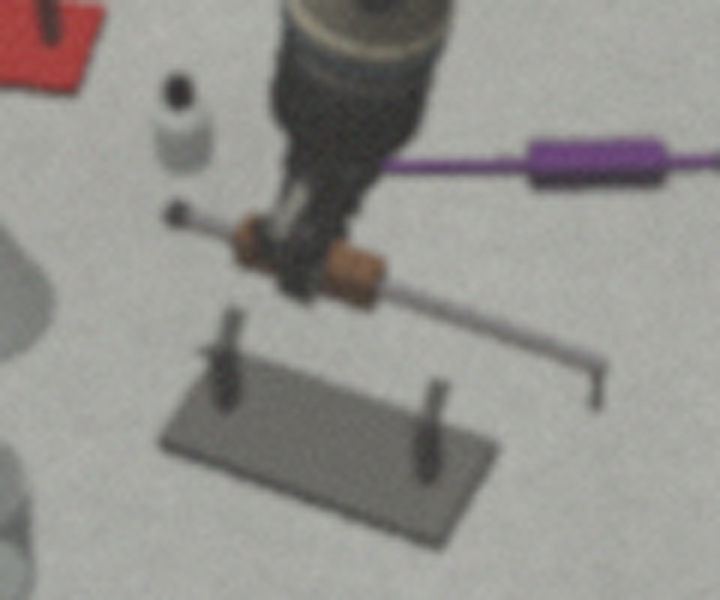

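View pics/wristl.png

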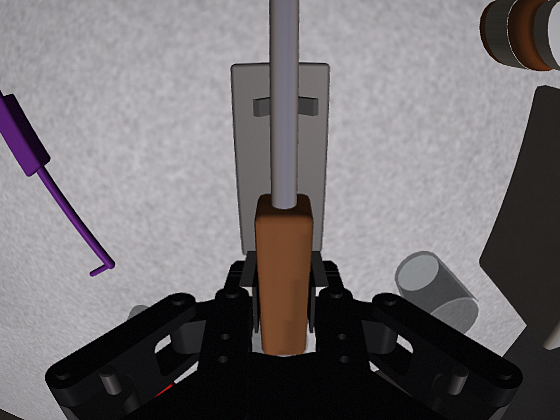

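```bash
python3 -m creep '[{"dx":1,"dy":-4,"dz":18,"yaw":-0.009,"hand":0},{"dx":1,"dy":-4,"dz":18,"yaw":0.0,"hand":0},{"dx":0,"dy":0,"dz":0,"yaw":0.0,"hand":0}]'|egrep 'force'
python3 - <<'E'
from h import *
seq([[.531,-.182,.0525]],30); yawto([.978,.209,0])
E
```

```text
force: [-1.0, 0.9, -3.0]
t 32.5 tcp [ 0.5273 -0.1829  0.0965] z [ 0.096  -0.167  -0.9813] x [0.9744 0.2173 0.0583] F [-1.   0.9 -3. ] gap 0.0202 J [-18.1  -7.6  97.5  -7.5  81.9 -29.9]
2 x [ 0.6 -4.1 21.7]
yaw -0.002
```

```bash
python3 -m creep '[{"dx":1,"dy":-4,"dz":16,"yaw":0,"hand":0},{"dx":0.5,"dy":-3,"dz":12,"yaw":0.0,"hand":0},{"dx":0,"dy":0,"dz":0,"yaw":0.0,"hand":0}]'|egrep 'force'
python3 - <<'E'
from h import *
import cv2
seq([[.531,-.182,.0525]],30)
im=r.grab_frame("wrist")[...,::-1];cv2.imwrite("pics/wristm.png",im)
im=r.grab_frame("side")[...,::-1];cv2.imwrite("pics/sidem.png",cv2.resize(im[170:270,190:310],None,fx=6,fy=6,interpolation=cv2.INTER_CUBIC))
E
```

```text
force: [-0.2, -0.3, -2.6]
t 32.75 tcp [ 0.5277 -0.1812  0.0683] z [ 0.096  -0.1683 -0.981 ] x [0.9747 0.2159 0.0584] F [-0.2 -0.3 -2.6] gap 0.0208 J [-17.9  -6.8  99.6  -7.7  78.9 -29.1]
1 x [ 2.1 -1.4 16. ]
```

View pics/wristm.png

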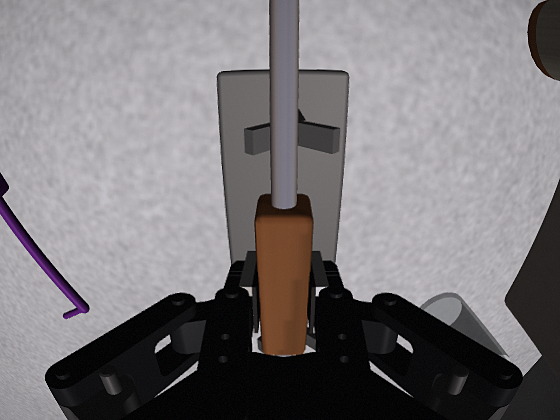

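View pics/sidem.png

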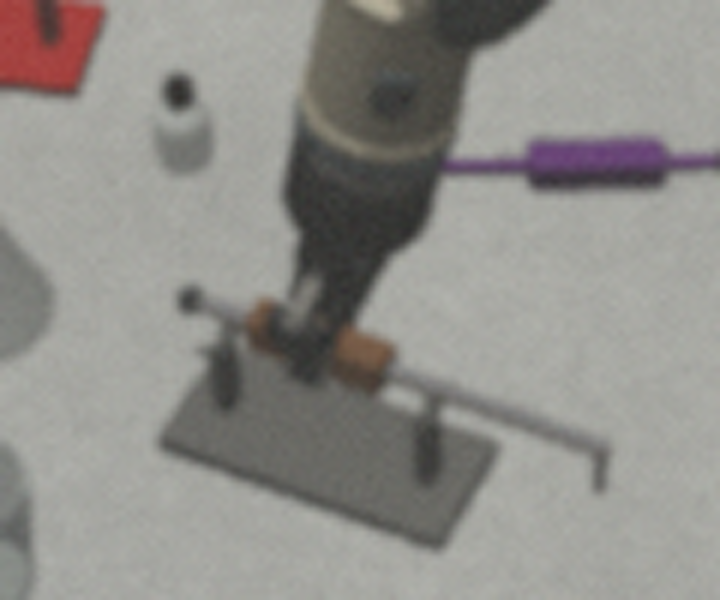

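```bash
python3 -m creep '[{"dx":4,"dy":-1,"dz":7,"yaw":0,"hand":0},{"dx":2,"dy":-1,"dz":7,"yaw":0.0,"hand":0}]'|egrep 'force|pos'
python3 -m creep '[{"dx":0,"dy":0,"dz":3,"yaw":0.0,"hand":0},{"dx":0,"dy":0,"dz":0,"yaw":0.0,"hand":0}]'|egrep 'force|pos'
python3 - <<'E'
from h import *
import cv2
seq([[.531,-.182,.0525]],30)
im=r.grab_frame("wrist")[...,::-1];cv2.imwrite("pics/wristn.png",im)
E
```

```text
eef_pos: [0.5374, -0.1817, 0.0606]
force: [0.2, 0.3, -2.4]
eef_pos: [0.5382, -0.1822, 0.0579]
force: [-2.8, -0.3, 0.5]
t 33.18 tcp [ 0.5382 -0.1822  0.0579] z [ 0.1046 -0.1717 -0.9796] x [0.9741 0.216  0.0662] F [-2.8 -0.3  0.5] gap 0.0208 J [-17.6  -5.2  99.3  -7.8  77.2 -28.6]
1 x [-7.3 -2.7  4.5]
```

View pics/wristn.png

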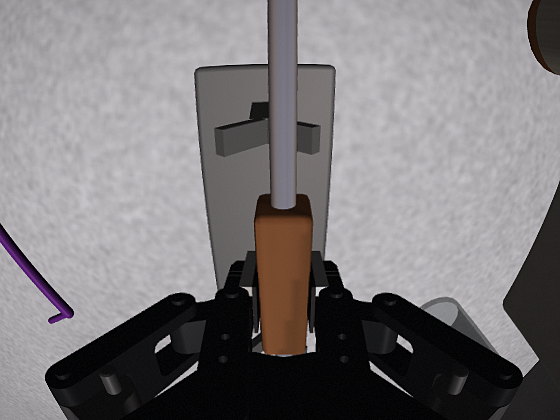

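```bash
python3 -m creep '[{"dx":-5,"dy":-1,"dz":-1,"yaw":0,"hand":0},{"dx":0,"dy":-1,"dz":3,"yaw":0.0,"hand":0},{"dx":0,"dy":0,"dz":3,"yaw":0.0,"hand":0},{"dx":0,"dy":0,"dz":0,"yaw":0.0,"hand":0}]'|egrep 'force|pos'
python3 - <<'E'
from h import *
import cv2
seq([[.531,-.182,.0525]],30)
im=r.grab_frame("wrist")[...,::-1];cv2.imwrite("pics/wristo.png",im)
im=r.grab_frame("side")[...,::-1];cv2.imwrite("pics/sideo.png",cv2.resize(im[170:270,190:310],None,fx=6,fy=6,interpolation=cv2.INTER_CUBIC))
E
```

```text
eef_pos: [0.5335, -0.1825, 0.0532]
force: [-2.9, -0.9, 2.1]
t 33.57 tcp [ 0.5335 -0.1825  0.0532] z [ 0.1064 -0.1725 -0.9792] x [0.9741 0.2159 0.0678] F [-2.9 -0.9  2.1] gap 0.021 J [-17.8  -5.8 100.4  -7.8  76.6 -28.7]
1 x [-2.3 -1.1  0.4]
```

View pics/wristo.png

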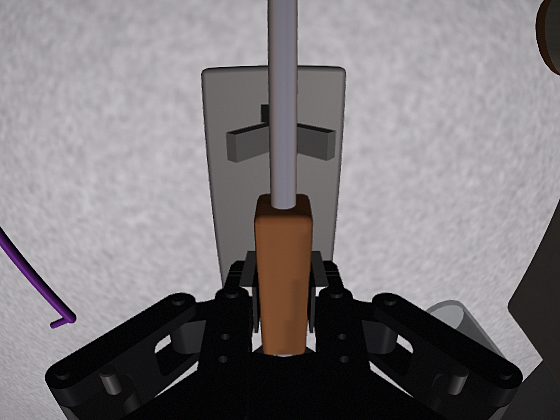

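View pics/sideo.png

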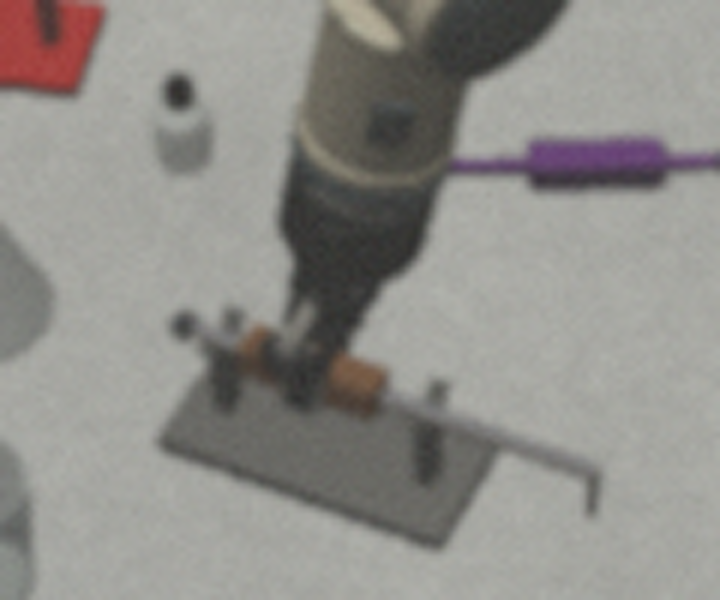

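```bash
python3 -m creep '[{"dx":-2,"dy":0,"dz":1,"yaw":0,"hand":0},{"dx":0,"dy":0,"dz":0,"yaw":0.0,"hand":0.4},{"dx":0,"dy":0,"dz":0,"yaw":0.0,"hand":0.7},{"dx":0,"dy":0,"dz":0,"yaw":0.0,"hand":1},{"dx":0,"dy":0,"dz":0,"yaw":0.0,"hand":1},{"dx":0,"dy":0,"dz":0,"yaw":0.0,"hand":1}]'|egrep 'force|pos|gap'
python3 - <<'E'
from h import *
import cv2
im=r.grab_frame("wrist")[...,::-1];cv2.imwrite("pics/wristp.png",im)
im=r.grab_frame("side")[...,::-1];cv2.imwrite("pics/sidep.png",cv2.resize(im[170:270,190:310],None,fx=6,fy=6,interpolation=cv2.INTER_CUBIC))
stat()
E
```

```text
eef_pos: [0.5329, -0.1834, 0.0527]
force: [-0.3, 0.2, 0.9]
finger_gap: 0.0795
t 34.27 tcp [ 0.5329 -0.1833  0.0527] z [ 0.1101 -0.1731 -0.9787] x [0.9738 0.2161 0.0714] F [ 0.5 -0.3  0.5] gap 0.0855 J [-17.9  -6.  100.7  -7.7  76.3 -28.8]
```

View pics/wristp.png

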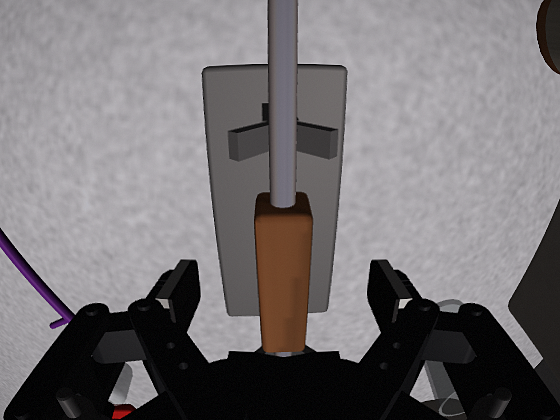

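View pics/sidep.png

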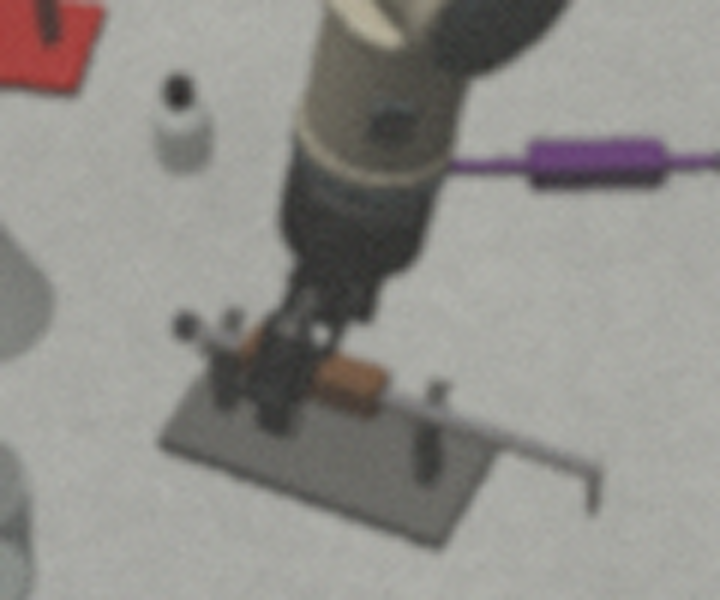

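Released and lying in both notches. Retreating along the tool axis.

```bash
python3 -m creep '[{"dx":0,"dy":0,"dz":-12,"yaw":0,"hand":1},{"dx":0,"dy":0,"dz":-20,"yaw":0.0,"hand":1},{"dx":0,"dy":0,"dz":-30,"yaw":0.0,"hand":1},{"dx":0,"dy":0,"dz":-35,"yaw":0.0,"hand":1},{"dx":0,"dy":0,"dz":-38,"yaw":0.0,"hand":1},{"dx":-20,"dy":20,"dz":-28,"yaw":0.0,"hand":1},{"dx":-30,"dy":20,"dz":-15,"yaw":0.0,"hand":1},{"dx":-30,"dy":20,"dz":-15,"yaw":0.0,"hand":1},{"dx":-30,"dy":20,"dz":-10,"yaw":0.0,"hand":1},{"dx":0,"dy":0,"dz":0,"yaw":0.0,"hand":1},{"dx":0,"dy":0,"dz":0,"yaw":0.0,"hand":1}]'|egrep 'force|pos|gap'
python3 - <<'E'
from h import *
import cv2
for n in ["side","top"]:
    im=r.grab_frame(n)[...,::-1]; cv2.imwrite(f"pics/{n}q.png",im)
    for q in ["handle","prong","cradle","eye","spatula","cork_ring","stopper","jar","beaker","vial","cone_flask"]: print(n,q,[(np.round(d["at"],4).tolist(),round(d["confidence"],2)) for d in r.landmark_of(q,n)][:3])
stat()
E
```

```text
eef_pos: [0.4127, -0.2483, 0.2778]
force: [1.3, 0.0, 0.1]
finger_gap: 0.0852
side handle [([0.5304, -0.1856, 0.0679], 0.72), ([0.2773, -0.1817, 0.0102], 0.58), ([0.6626, 0.1109, 0.0017], 0.46)]
side prong [([0.4942, -0.0215, 0.0451], 0.93), ([0.3656, -0.3133, 0.0115], 0.56)]
side cradle [([0.4195, -0.5589, -0.0027], 0.8), ([0.5349, -0.178, 0.0022], 0.56), ([0.5044, 0.3078, 0.2024], 0.38)]
side eye [([0.5166, 0.1932, 0.1627], 0.96), ([0.6638, 0.111, 0.0012], 0.46)]
side spatula [([0.4247, 0.1011, -0.0012], 0.53)]
side cork_ring [([0.5478, 0.1424, 0.0042], 0.95)]
side stopper [([0.6606, 0.1102, 0.0018], 0.63), ([0.4929, -0.0222, 0.0427], 0.44)]
side jar [([0.7054, -0.0017, 0.0018], 0.92)]
side beaker [([0.708, -0.2641, 0.0027], 0.95), ([0.5522, 0.1405, 0.0002], 0.62)]
side vial [([0.4071, -0.3841, -0.0006], 0.47)]
side cone_flask [([0.5671, -0.389, -0.0014], 0.95)]
top handle [([0.5299, -0.182, 0.0676], 0.57), ([0.2754, -0.1803, 0.0084], 0.55)]
top prong [([0.4937, -0.0277, 0.0539], 0.69)]
top cradle [([0.4197, -0.5564, 0.0017], 0.7), ([0.5266, -0.1733, -0.0013], 0.63)]
top eye [([0.5123, 0.1937, 0.1662], 0.7)]
top spatula [([0.4225, 0.1034, -0.0014], 0.83)]
top cork_ring [([0.5523, 0.141, -0.0003], 0.53)]
top stopper [([0.6615, 0.1114, -0.0021], 0.5)]
top jar [([0.6996, 0.001, 0.0025], 0.61)]
top beaker [([0.7028, -0.2661, -0.0009], 0.8)]
top vial [([0.5318, -0.1716, 0.0032], 0.73), ([0.4069, -0.3813, 0.0002], 0.49)]
top cone_flask [([0.5666, -0.3908, -0.0007], 0.59)]
t 36.38 tcp [ 0.4135 -0.2475  0.2756] z [ 0.1104 -0.1761 -0.9782] x [0.9723 0.2229 0.0696] F [ 0.3  0.1 -0.5] gap 0.0856 J [-31.2 -21.8  91.2  -5.5  99.8 -45.1]
```

View pics/sideq.png

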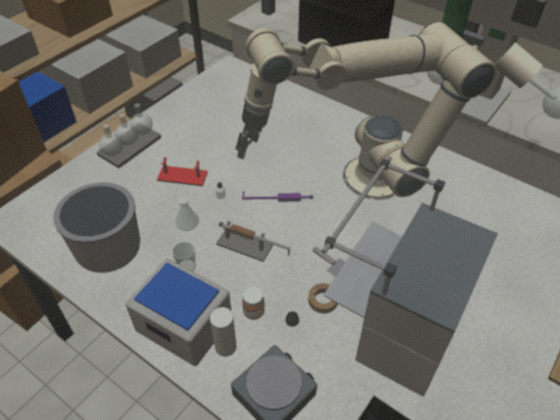

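View pics/topq.png

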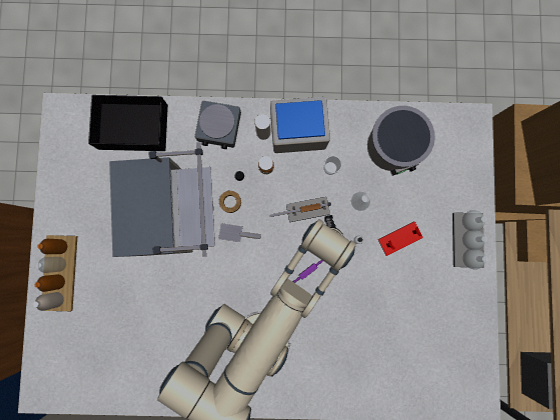

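```bash
python3 -c "
from workcell import r
print(r.read_state()['clock'], r.hand_in())"
```

```text
the job is handed in; nothing more can be done
36.3833 None
```

The flap is fully open and the pole is back in its grey cradle. I handed the job in at 36.4 s; no verdict was reported.

**How it went**
- I lifted the pole, hooked the prong down into the eye with the gripper leaned back about 32–35°, and swung the flap to its stop. I then unhooked the pole and laid it back in both notches.
- The moves offer no tilt, so I got the lean by stretching the arm to its reach limit and undid it the same way on the other side.
- Only the pole touched the flap, as far as the pictures show.

**Last checks**
- **Flap:** the eye measures z ≈ 0.163–0.166 m and about 112 mm out from the hinge; fully open would be 0.166 m and 116 mm. More pushing moved the flap no further.
- **Pole:** the networks put the handle at (0.530, −0.184, 0.068) and the prong where it was before pick-up, within about 1 mm horizontally and 6 mm in height. The detected cradle centre varies by about 5 mm, so the fit along the cradle is good only to about that.
- **Other things on the bench:** all seven were found where they started, within about 7 mm, which is roughly the detection scatter. The purple pole and red cradle look unmoved.

**What did not go smoothly**
- The arm ran onto its elbow limit a few times, giving brief wrist forces of about 55 N; joint 5 came within about 0.15° of its limit.
- The pole slipped in the grip and ended about 13° nose-down, so I levelled it by pressing its prong lightly on bare bench before laying it down.
- The gripper was still leaning about 11° when it released the pole.

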